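# Slide a pipe flange under the leaf springs of a welding jig

### The job

Load the pipe flange into the welding jig without gripping it: press down hard with closed fingertips on its rim, on the side away from the stop pins, until the sprung pad under it has sunk level with the bed. Keep it pressed down while you push it by its hub under the two leaf springs and up to the two stop pins, so that the pad springs up again behind it, then let go. Do not lift or tip the flange, and leave the pipe stub, bolt and nut beside the jig where they stand.

Things in the scene. Friction and masses are not known exactly. Their poses are not given: they have to be found in the camera images.
- jig: Fixed steel jig: base plate 220 x 146 x 14 mm, origin under its middle, z up. +x is the feed direction. Bed at z=14. Two guide rails along x, 94 mm apart, tops at z=32, from x=-107 to 67. Stop pins (dia 12, 11.5 high) at x=76.6, y=+-32.8. Riser with clamp bar and bolts at x=88 to 110, top z=51. Open at the -x end. Ground, greased running surfaces.
- pipe_flange: Loose steel pipe flange, 0.4 to 0.65 kg, origin at centre of its underside: round disc dia 90, 12 mm thick, with a round hub dia 46 in the middle (foot rounded out to dia 54), hub top 24 mm above the underside; the flat rim round it is 18 mm wide. Starts level on the raised pad, underside at z=27 of the jig, centred between the rails, about 2 mm play each side.
- seat (a point): Point on the bed of the jig where the centre of the flange's underside lies when it touches both stop pins (x=37.5, y=0, z=14 mm in the jig's frame). Its axes are the jig's.
- pad_top (a point): Fixed point on the jig at the middle of the raised pad's top (x=-54, y=0, z=27 mm of the jig). The pad is 88 mm long in x (jig x=-98 to -10), 56 mm wide, guided so that it stays level.
- pad (a joint): How far the sprung pad is pressed down, m: 0 = up, 13 mm above the bed; 0.0125 = fully down, nearly level with the bed. Spring 10 N at 0, 15.6 N fully down (the flange's weight helps). It springs up behind the flange once the flange's rear edge has passed its +x end, 2.5 mm short of the pins.
- leaf_left (a joint): Leaf spring at jig y=+35 mm (12 mm wide), rooted at jig x=90, z=37, sloping down towards -x to a bend at x=32, 9 mm above the bed, then an upturned lip to x=9, 19 mm above the bed. Angle in rad: 0 free, about 0.05 with the flange's disc lying under it on the bed, stopped at 0.12, when 16 mm pass under it. About 2.3 N on the flange. A flange that is not pressed down butts against the lip.
- leaf_right (a joint): The other leaf spring, the same, at jig y=-35 mm. The gap between the two leaves is 58 mm, so the 46 mm hub passes between them.
- pipe_stub: Bystander: upright steel tube, dia 45, 62 mm tall, beside the jig, origin at its underside.
- stud_bolt: Bystander: bolt standing on its head beside the jig, 49 mm tall, origin at its underside.
- flange_nut: Bystander: hex nut 36 mm wide, 16 mm tall, lying beside the jig, origin at its underside.
Mind the look-alikes: they are no part of the job. What is meant by the pipe_flange is not brown or yellow, and is the larger of those in its own colour.

How it is judged:
On the way, in this order (a step that is already met when the one before it is completed fails the run):
1. the flange presses the sprung pad down, still clear of the leaf springs (value of joint pad above 0.007 m and x of pipe_flange in the frame of jig below -0.01 m), for 0.1 s.
2. with the pad still pressed down, the flange's disc has run under both leaf springs and lifts them (value of joint pad above 0.007 m and value of joint each of leaf_left, leaf_right above 0.035 rad), for 0.05 s.
At the end, for the whole second after the job is handed in: The flange lies flat on the bed (within 2 mm, 0.04 rad) and at rest, its centre within 4.5 mm of the seat against the stop pins, both leaf springs riding on it (lifted over 0.035 rad), and the pad is up behind it (within 1 mm of the top) (x of pipe_flange in the frame of jig above 0.034 m and horizontal distance between pipe_flange and seat below 0.0045 m and z of pipe_flange in the frame of jig between 0.012 and 0.016 m and angle between pipe_flange's own z axis and vertical below 0.04 rad and value of joint pad below 0.001 m and value of joint each of leaf_left, leaf_right above 0.035 rad and linear speed of pipe_flange below 0.01 m/s); the robot touches nothing.
It fails at once if the flange is lifted more than about 10 mm off the raised pad (z of pipe_flange in the frame of jig above 0.037 m).
It fails at once if the flange is tipped more than 0.12 rad (angle between pipe_flange's own z axis and vertical above 0.12 rad).
It fails at once if the pipe stub, bolt or nut is disturbed (distance of any of pipe_stub, stud_bolt, flange_nut from where it was at the start of the episode above 0.015 m).
It also fails if it takes over 42 s, if anything falls off the work surface, if the arm or the gripper's body presses on something with over 40 N, if the wrist force passes 120 N, or if a joint passes its speed limit or range.

### The arm

A 6-joint arm with a two-finger parallel gripper is mounted at the origin on the work surface; the furniture and walls round the work are solid. World frame = base frame: x ahead of the robot, y to its left, z up, the work surface at z = 0. Lengths are in m, angles in rad, forces in N, time in s.
With the tool pointing down it reaches from about 0.3 to 0.85 m from the base axis. Payload 4.2 kg.
Tool frame: the origin (TCP) lies midway between the tips of the shut fingers; the grasp point (between the pads) lies r.grip_point_offset behind it (r.grip_point_offset is the distance from the TCP to the grasp point, in m); y points along the fingers, z is the direction in which the jaws open and shut, and the axes are right-handed (so a half turn about y gives the same grasp; the last joint's range is limited). The gripper opens to 91 mm and grips with 3 to 60 N. Pads are 32 mm wide; open, the fingers measure 118 mm over their backs; the gripper's body (76 mm by 178 mm) begins 60 mm behind the grasp point.
Start: joints at [1.239, 0.32, 1.565, -0, 1.257, -0.02], TCP at [0.176, 0.547, 0.18] pointing down, gripper open.
Joint ranges: [-3.11, 3.11], [-0.84, 2.01], [0.21, 2.61], [-1.34, 4.49], [0.05, 2.63], [-2.56, 2.56]. Speed limits (rad/s): [2.57, 2.57, 3.14, 3.14, 3.14, 3.14].

### API

Orientations are given as a unit quaternion [w, x, y, z].
In Python, from workcell import r gives the robot as it stands.
- The arm moves only by the tool play_rows, never from a script. Its argument "motion" is a list of rows, each an object of numbers: "rx", "ry", "rz": the turn, a rotation vector about the tool's x, y, z in rad; "dx", "dy", "dz": the shift along the tool's x, y, z in m; "claw": the opening, from 0 (shut) to 1 (fully open). In form: [{"rx": .., "ry": .., "rz": .., "dx": .., "dy": .., "dz": .., "claw": ..}, ...]. A call has 1 to 12 rows; each row shifts and turns the pose as measured when the row begins, along the tool's axes as they then stand; what a row does not reach is not made up. A row lasts 1/10 s, in which the tool goes at most 50 mm and 8.59 degrees, less where a joint would pass 70% of its speed; a pose out of reach is approached as far as the arm can. A call with a gripper value outside its range is refused whole. The fingers move at their own pace and stop on an object; "force" is the grip in N (left out, the last holds). Time passes only in rows, so rows that do not move let the fingers close. It gives the time, the measured TCP pose, the force and the opening at its end, in the units of the state.
- r.observe(): the state, without advancing time (a new reading comes with each control period).
- r.snapshot(name): name is "scene" or "top"; returns a dict with "image" (420x560x3 uint8, red, green, blue), "fov_y" (degrees; the focal length in pixels is half the picture's height over the tangent of half this angle, whatever the lens; pixels are square), "cx", "cy" (the principal point, pixels), "k1" (the pictures are not rectified: a ray, as slopes to the right and down, at radius r is drawn at 1 + k1 r^2 times it, then the intrinsics apply), "xyz" and "orientation" of the camera in the world. Camera axes: x right, y down, z forward; pixel columns grow to the right and rows downward; lengths in m; the calibration is good to about 2 mm. A picture is of the moment at which its call begins. There is no depth.
- r.hand_in(): hands the job in, once; it reports no verdict.
The state is a dict: "clock": time; "joints": joint angles; "dq": joint speeds; "joint_efforts": joint torques, N m; "tool_pos": TCP position; "eef_rot": TCP orientation; "ft_force": force on the tool from outside, world axes, zero at the start; "ft_torque": the same for the moment, N m; "opening": finger opening in m.
Only numpy, scipy, OpenCV 4.12 (cv2) and the standard library are available. Lean on these libraries where they do the work, as an engineer would, in place of code of your own. Each camera call takes 0.05 s, during which the arm holds its last target.

## Working session

There is one attempt and no reset: what is moved stays moved. The work goes in short steps, Python scripts to look and compute and a tool call to move; the robot and the scene stay as the last step left them, time stands still between calls to the robot, and variables do not carry over. Pictures are saved under pics/ and viewed, and the job is handed in when it is done.

Besides the shell and the picture viewer there is one more tool, called after ">>>" as a command line: name --argument value ..., lists and objects as JSON in quotes. play_rows: Moves the arm, as the interface text tells. Its arguments: {"type":"object","properties":{"motion":{"type":"array"},"force":{"type":"number"}},"required":["motion"]}

```bash
mkdir -p pics; ls; python3 - <<'E'
from workcell import r
import cv2
o=r.observe()
for k,v in o.items(): print(k,v)
print(r.grip_point_offset)
for n in("scene","top"):
    s=r.snapshot(n); cv2.imwrite(f"pics/{n}0.png",s["image"][:,:,::-1])
    print({k:v for k,v in s.items() if k!="image"})
E
```

```text
pics
clock 0.0
joints [ 1.23902349e+00  3.20289657e-01  1.56568486e+00 -8.78368099e-06
  1.25737893e+00 -2.00092493e-02]
dq [-0.00082278 -0.00025303 -0.00335668  0.00154933 -0.00218215  0.00125519]
joint_efforts [-2.04938013e-03 -4.12467742e+01 -2.31966573e+01  7.28021446e-02
  4.57935117e-02 -1.47830319e-04]
tool_pos [0.17619725 0.54674459 0.17901935]
eef_rot [-0.69791955  0.69914645 -0.10988426  0.1096722 ]
ft_force [ 0.17024214 -0.30101824 -0.84344625]
ft_torque [ 0.04222719  0.03148066 -0.00425747]
opening 0.09093922487814216
0.0188
{'fov_y': 48.9983416750012, 'cx': 279.7177012688419, 'cy': 209.00794007903858, 'k1': -0.09959833902486921, 'xyz': array([0.01349776, 0.2346444 , 0.64262092]), 'orientation': array([ 0.15261461, -0.36362364,  0.8445403 , -0.36226827])}
{'fov_y': 57.23989044240382, 'cx': 275.85851326767346, 'cy': 211.3876528904531, 'k1': -0.001384401376440091, 'xyz': array([ 0.29734126, -0.18898276,  0.87844254]), 'orientation': array([-0.05446596,  0.71423387, -0.69308158,  0.08087864])}
```

View pics/scene0.png

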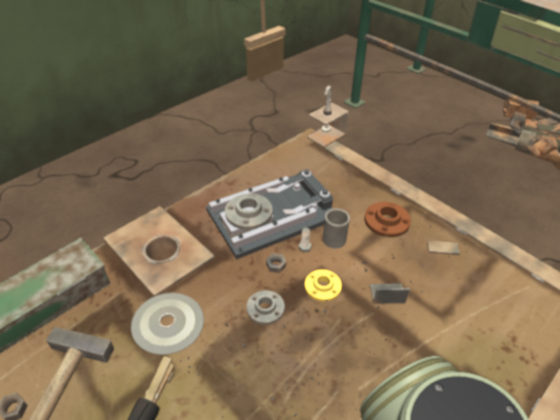

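View pics/top0.png

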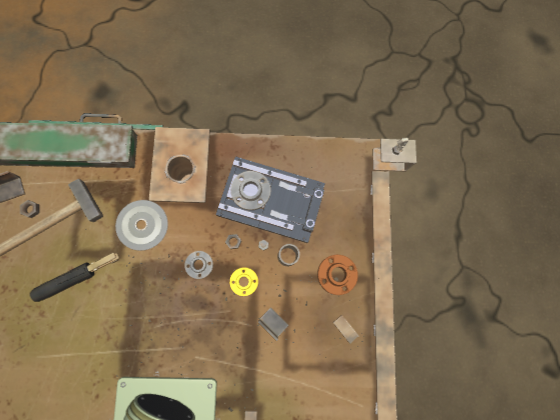

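The top view shows the grey flange at about (250,190) on the jig, with its feed direction to the image right. The stub is at (288,254), the bolt at (264,244) and the nut at (234,242). I'll zoom in next.

```bash
cat > h.py <<'E'
import numpy as np, cv2
from workcell import r
from scipy.spatial.transform import Rotation as R
def cam(s):
    f=210/np.tan(np.radians(s["fov_y"]/2)); q=s["orientation"]
    return f,R.from_quat([q[1],q[2],q[3],q[0]]).as_matrix(),np.array(s["xyz"])
def ray(s,u,v):
    f,M,c=cam(s); d=np.array([(u-s["cx"])/f,(v-s["cy"])/f]); p=d.copy()
    for _ in range(20): p=d/(1+s["k1"]*(p@p))
    return c,M@np.array([p[0],p[1],1])
def onz(s,u,v,z):
    c,d=ray(s,u,v); return c+d*(z-c[2])/d[2]
def proj(s,P):
    f,M,c=cam(s); p=M.T@(np.array(P)-c); p=p[:2]/p[2]; p=p*(1+s["k1"]*(p@p))
    return np.array([s["cx"],s["cy"]])+f*p
def crop(s,u0,v0,u1,v1,k,name):
    im=s["image"][v0:v1,u0:u1,::-1]
    cv2.imwrite(name,cv2.resize(im,None,fx=k,fy=k,interpolation=cv2.INTER_CUBIC))
E
python3 - <<'E'
from h import *
import pickle
S={n:r.snapshot(n) for n in("scene","top")}
pickle.dump(S,open("s0.pkl","wb"))
crop(S["top"],205,145,345,265,5,"pics/t1.png")
crop(S["scene"],200,160,360,280,5,"pics/s1.png")
E
```

```text
(no output)
```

View pics/t1.png

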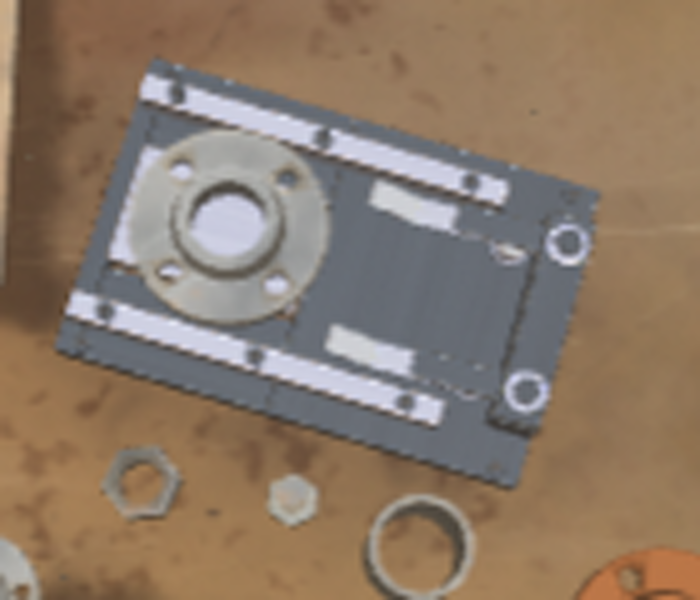

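View pics/s1.png

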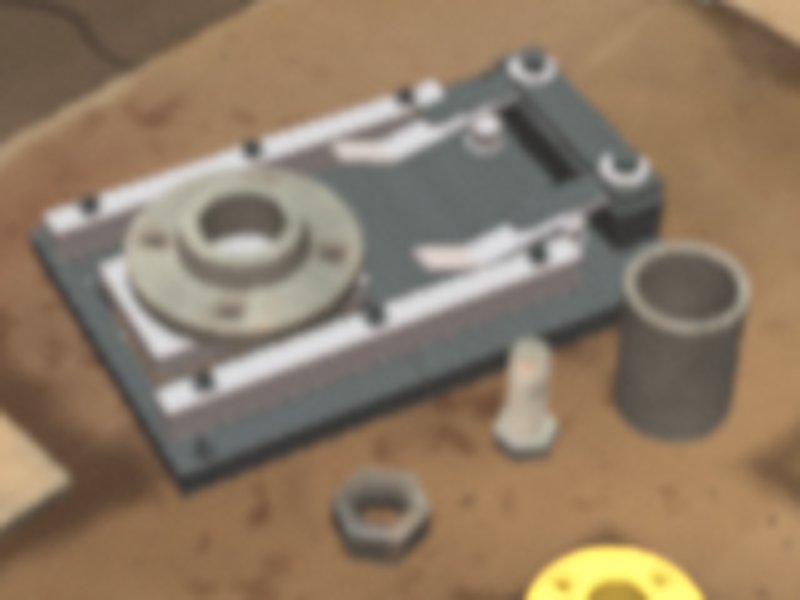

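```bash
python3 - <<'E'
from h import *
import pickle
S=pickle.load(open("s0.pkl","rb"));s=S["top"]
def T(u,v,z): return onz(s,205+(u+.5)/5-.5,145+(v+.5)/5-.5,z)
def G(u,v,z): return onz(S["scene"],200+(u+.5)/5-.5,160+(v+.5)/5-.5,z)
print("plate T");P=[T(153,58,.014),T(600,190,.014),T(517,488,.014),T(57,350,.014)]
P=np.array(P)[:,:2];print(P,P.mean(0)); 
for a,b in((0,1),(3,2),(3,0),(2,1)): print(np.linalg.norm(P[b]-P[a]),np.degrees(np.arctan2(*(P[b]-P[a])[::-1])))
# rails tops z=32 : centre lines ends
A=[T(145,88,.032),T(507,193,.032),T(70,304,.032),T(442,412,.032)]
A=np.array(A)[:,:2];print("rails",A)
for a,b in((0,1),(2,3),(2,0),(3,1)): print(np.linalg.norm(A[b]-A[a]),np.degrees(np.arctan2(*(A[b]-A[a])[::-1])))
a=(A[1]-A[0]+A[3]-A[2]);a/=np.linalg.norm(a);print(np.degrees(np.arctan2(a[1],a[0])))
print("orig rails",A.mean(0)+a*.020)
# scene view rails
B=np.array([G(48,220,.032),G(440,92,.032),G(163,402,.032),G(578,252,.032)])[:,:2];print("scene rails",B)
b=(B[1]-B[0]+B[3]-B[2]);b/=np.linalg.norm(b);print(np.degrees(np.arctan2(b[1],b[0])),B.mean(0)+b*.020)
# flange
print("disc", T(230,227,.039),"hub",T(228,227,.051))
print("sc disc",G(243,250,.039),"hub",G(243,220,.051))
print("bolts top",T(568,244,.051),T(526,392,.051),G(530,65,.051),G(624,168,.051))
print("stub",T(420,546,.062),G(687,285,.062),"bolt",T(293,500,.049),"nut",T(143,483,.016))
E
```

```text
plate T
[[ 0.59419995 -0.1203986 ]
 [ 0.53801149 -0.33129409]
 [ 0.39716916 -0.29381235]
 [ 0.45362547 -0.08339366]] [ 0.49575152 -0.20722467]
0.21825227229390876 -104.91864898338326
0.21786083218642868 -105.01899984894186
0.14536351011262605 -14.748005881014354
0.14574444404039189 -14.9024683870268
rails [[ 0.5735028  -0.11884609]
 [ 0.52999867 -0.28566067]
 [ 0.47145032 -0.09020658]
 [ 0.42804336 -0.25772602]]
0.17239406753483758 -104.6167832961457
0.17305180171359127 -104.52675838490741
0.10599495305018661 -15.675981592309723
0.10571295371579074 -15.322392292273427
-104.57168513611015
orig rails [ 0.49571696 -0.20746651]
scene rails [[ 0.57901974 -0.11861092]
 [ 0.53014724 -0.28372857]
 [ 0.47418824 -0.09053843]
 [ 0.4256054  -0.25569005]]
-106.44019333984005 [ 0.49657987 -0.20632431]
disc [ 0.50770197 -0.16042547  0.039     ] hub [ 0.50466282 -0.1599521   0.051     ]
sc disc [ 0.50853802 -0.15835638  0.039     ] hub [ 0.5110722  -0.16119414  0.051     ]
bolts top [ 0.50236418 -0.31095434  0.051     ] [ 0.43513846 -0.2928429   0.051     ] [ 0.50133289 -0.30618171  0.051     ] [ 0.43275265 -0.28758998  0.051     ]
stub [ 0.36568561 -0.24695952  0.062     ] [ 0.36670935 -0.24772119  0.062     ] bolt [ 0.38495248 -0.19257954  0.049     ] nut [ 0.39402052 -0.12531736  0.016     ]
```

```bash
cat >> h.py <<'E'
J0=np.array([.4958,-.2072]); TH=np.radians(-105.0)
jx=np.array([np.cos(TH),np.sin(TH),0]); jy=np.array([-jx[1],jx[0],0])
def stat(target=None,sgn=1):
    o=r.observe(); q=o["eef_rot"]; M=R.from_quat([q[1],q[2],q[3],q[0]]).as_matrix(); p=np.array(o["tool_pos"])
    d=p-np.r_[J0,0]
    print("t",o["clock"],"tcp",p.round(4),"jig xyz mm",(np.array([d@jx,d@jy,p[2]])*1e3).round(1),"F",np.round(o["ft_force"],1),"T",np.round(o["ft_torque"],2),"op",o["opening"],"j",np.round(o["joints"],2))
    D=np.array([[0,0,-1.]]).T; z=sgn*jx; y=np.array([0,0,-1.]); W=np.c_[np.cross(y,z),y,z]
    print("rotvec tool",R.from_matrix(M.T@W).as_rotvec().round(4)); print("axes",M.round(3).tolist())
    if target is not None:
        t=np.r_[J0,0]+target[0]*jx+target[1]*jy; t[2]=target[2]
        print("shift world",(t-p).round(4),"tool now",(M.T@(t-p)).round(4),"tool after turn",(W.T@(t-p)).round(4))
E
python3 - <<'E'
from h import *
stat([-.085,0,.1],1); stat([-.085,0,.1],-1)
E
```

```text
t 0.2 tcp [0.1763 0.547  0.1794] jig xyz mm [-645.8 -503.8  179.4] F [0.4 0.4 0.7] T [-0.02  0.05 -0.02] op 0.09127322414021258 j [ 1.24  0.32  1.57  0.    1.26 -0.02]
rotvec tool [1.0000e-04 3.0916e+00 1.6000e-03]
axes [[0.952, -0.0, 0.307], [-0.307, -0.001, 0.952], [-0.0, -1.0, -0.001]]
shift world [ 0.3415 -0.6721 -0.0794] tool now [ 0.5312  0.0799 -0.5348] tool after turn [-0.5038  0.0794  0.5608]
t 0.2 tcp [0.1763 0.547  0.1794] jig xyz mm [-645.8 -503.8  179.4] F [0.4 0.4 0.7] T [-0.02  0.05 -0.02] op 0.09127322414021258 j [ 1.24  0.32  1.57  0.    1.26 -0.02]
rotvec tool [ 0.001  -0.05   -0.0001]
axes [[0.952, -0.0, 0.307], [-0.307, -0.001, 0.952], [-0.0, -1.0, -0.001]]
shift world [ 0.3415 -0.6721 -0.0794] tool now [ 0.5312  0.0799 -0.5348] tool after turn [ 0.5038  0.0794 -0.5608]
```

>>> play_rows --motion '[{"ry": -0.05, "dx": 0.033, "dz": -0.033, "claw": 0}, {"dx": 0.033, "dz": -0.033, "claw": 0}, {"dx": 0.033, "dz": -0.033, "claw": 0}, {"dx": 0.033, "dz": -0.033, "claw": 0}, {"dx": 0.033, "dz": -0.033, "claw": 0}, {"dx": 0.033, "dz": -0.033, "claw": 0}, {"dx": 0.033, "dz": -0.033, "claw": 0}, {"dx": 0.033, "dz": -0.033, "claw": 0}, {"dx": 0.033, "dz": -0.033, "claw": 0}, {"dx": 0.033, "dz": -0.033, "claw": 0}, {"dx": 0.033, "dz": -0.033, "claw": 0}, {"dx": 0.033, "dz": -0.033, "claw": 0}]'

```text
invalid input
```

```bash
python3 - <<'E'
from h import *
stat([-.085,0,.1],-1)
E
```

```text
t 0.2 tcp [0.1763 0.547  0.1794] jig xyz mm [-645.8 -503.8  179.4] F [0.4 0.4 0.7] T [-0.02  0.05 -0.02] op 0.09127322414021258 j [ 1.24  0.32  1.57  0.    1.26 -0.02]
rotvec tool [ 0.001  -0.05   -0.0001]
axes [[0.952, -0.0, 0.307], [-0.307, -0.001, 0.952], [-0.0, -1.0, -0.001]]
shift world [ 0.3415 -0.6721 -0.0794] tool now [ 0.5312  0.0799 -0.5348] tool after turn [ 0.5038  0.0794 -0.5608]
```

>>> play_rows --motion '[{"rx": 0, "ry": -0.05, "rz": 0, "dx": 0.033, "dy": 0, "dz": -0.033, "claw": 0}, {"rx": 0, "ry": 0, "rz": 0, "dx": 0.033, "dy": 0, "dz": -0.033, "claw": 0}, {"rx": 0, "ry": 0, "rz": 0, "dx": 0.033, "dy": 0, "dz": -0.033, "claw": 0}, {"rx": 0, "ry": 0, "rz": 0, "dx": 0.033, "dy": 0, "dz": -0.033, "claw": 0}, {"rx": 0, "ry": 0, "rz": 0, "dx": 0.033, "dy": 0, "dz": -0.033, "claw": 0}, {"rx": 0, "ry": 0, "rz": 0, "dx": 0.033, "dy": 0, "dz": -0.033, "claw": 0}, {"rx": 0, "ry": 0, "rz": 0, "dx": 0.033, "dy": 0, "dz": -0.033, "claw": 0}, {"rx": 0, "ry": 0, "rz": 0, "dx": 0.033, "dy": 0, "dz": -0.033, "claw": 0}, {"rx": 0, "ry": 0, "rz": 0, "dx": 0.033, "dy": 0, "dz": -0.033, "claw": 0}, {"rx": 0, "ry": 0, "rz": 0, "dx": 0.033, "dy": 0, "dz": -0.033, "claw": 0}]'

```text
clock: 1.2
tool_pos: [0.4145, 0.1331, 0.1775]
eef_rot: [0.702, -0.701, 0.087, -0.088]
ft_force: [1.0, -0.1, -0.4]
opening: 0.0139
```

```bash
python3 - <<'E'
from h import *
stat([-.085,0,.1],-1)
E
```

```text
t 1.2 tcp [0.4145 0.1331 0.1775] jig xyz mm [-307.6 -166.6  177.5] F [ 1.  -0.1 -0.4] T [ 0.1  -0.04 -0.03] op 0.01394231590482542 j [ 0.28  0.1   1.86  0.    1.18 -1.04]
rotvec tool [-0.001   0.0144  0.0012]
axes [[0.97, 0.001, 0.245], [-0.245, 0.001, 0.97], [0.001, -1.0, 0.001]]
shift world [ 0.1033 -0.2582 -0.0775] tool now [ 0.1633  0.0775 -0.2251] tool after turn [ 0.1666  0.0775 -0.2226]
```

>>> play_rows --motion '[{"rx": 0, "ry": 0.014, "rz": 0, "dx": 0.026, "dy": 0.006, "dz": -0.035, "claw": 0}, {"rx": 0, "ry": 0, "rz": 0, "dx": 0.026, "dy": 0.006, "dz": -0.035, "claw": 0}, {"rx": 0, "ry": 0, "rz": 0, "dx": 0.026, "dy": 0.006, "dz": -0.035, "claw": 0}, {"rx": 0, "ry": 0, "rz": 0, "dx": 0.026, "dy": 0.006, "dz": -0.035, "claw": 0}, {"rx": 0, "ry": 0, "rz": 0, "dx": 0.026, "dy": 0.006, "dz": -0.035, "claw": 0}, {"rx": 0, "ry": 0, "rz": 0, "dx": 0.026, "dy": 0.006, "dz": -0.035, "claw": 0}, {"rx": 0, "ry": 0, "rz": 0, "dx": 0, "dy": 0, "dz": 0, "claw": 0}]'

```text
clock: 1.9
tool_pos: [0.5166, -0.1257, 0.1402]
eef_rot: [0.701, -0.7, 0.093, -0.097]
ft_force: [-0.4, 1.3, -0.0]
opening: 0.0005
```

```bash
python3 - <<'E'
from h import *
stat([-.09,0,.07],-1)
S={n:r.snapshot(n) for n in("scene","top")}
crop(S["top"],205,105,345,245,4,"pics/t2.png")
crop(S["scene"],170,120,360,280,4,"pics/s2.png")
E
```

```text
t 1.9 tcp [ 0.5166 -0.1257  0.1402] jig xyz mm [-84.1  -1.  140.2] F [-0.4  1.3 -0. ] T [ 0.04  0.   -0.05] op 0.0004662766855965247 j [-0.26  0.28  1.73  0.    1.13 -1.56]
rotvec tool [-0.0023 -0.0073  0.0057]
axes [[0.964, 0.006, 0.266], [-0.266, 0.001, 0.964], [0.006, -1.0, 0.002]]
shift world [ 0.0025  0.0054 -0.0702] tool now [0.0006 0.0703 0.0058] tool after turn [0.001  0.0702 0.0059]
```

View pics/t2.png

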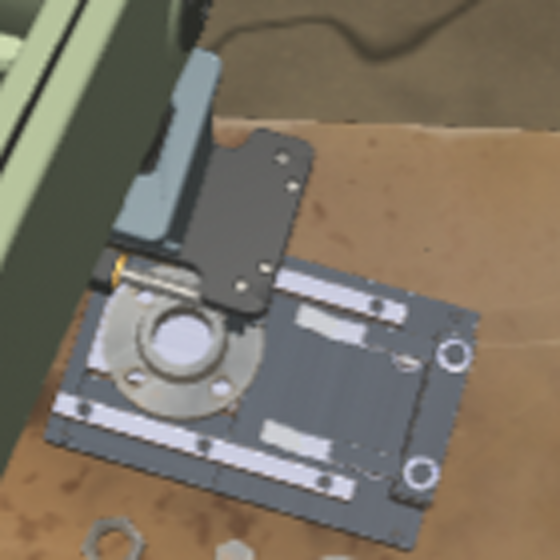

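View pics/s2.png

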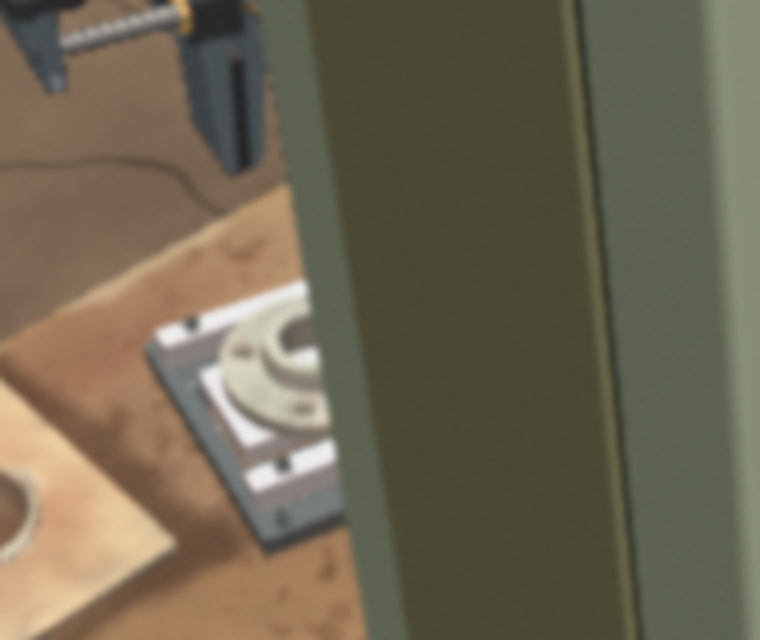

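Fingers are shut, with narrow tips over the rear rim. I'm going down to just above the rim.

>>> play_rows --motion '[{"rx": -0.002, "ry": -0.007, "rz": 0.006, "dx": 0.001, "dy": 0.03, "dz": 0.002, "claw": 0}, {"rx": 0, "ry": 0, "rz": 0, "dx": 0, "dy": 0.03, "dz": 0, "claw": 0}, {"rx": 0, "ry": 0, "rz": 0, "dx": 0, "dy": 0.025, "dz": 0, "claw": 0}, {"rx": 0, "ry": 0, "rz": 0, "dx": 0, "dy": 0, "dz": 0, "claw": 0}]'

```text
clock: 2.4
tool_pos: [0.5163, -0.1151, 0.0558]
eef_rot: [0.703, -0.7, 0.089, -0.09]
ft_force: [-0.1, 0.2, -0.5]
opening: 0.0006
```

```bash
python3 - <<'E'
from h import *
stat([-.086,0,.04],-1)
S={n:r.snapshot(n) for n in("scene","top")}
crop(S["top"],205,125,325,245,5,"pics/t3.png")
crop(S["scene"],170,120,330,280,4,"pics/s3.png")
E
```

```text
t 2.4 tcp [ 0.5163 -0.1151  0.0558] jig xyz mm [-94.3  -4.   55.8] F [-0.1  0.2 -0.5] T [ 0.   -0.    0.01] op 0.0005577810346237299 j [-0.24  0.36  1.85  0.    0.93 -1.56]
rotvec tool [-0.0038  0.0067  0.0009]
axes [[0.968, 0.002, 0.252], [-0.252, 0.003, 0.968], [0.001, -1.0, 0.004]]
shift world [ 0.0017 -0.0091 -0.0158] tool now [ 0.004   0.0158 -0.0084] tool after turn [ 0.004   0.0158 -0.0083]
```

View pics/t3.png

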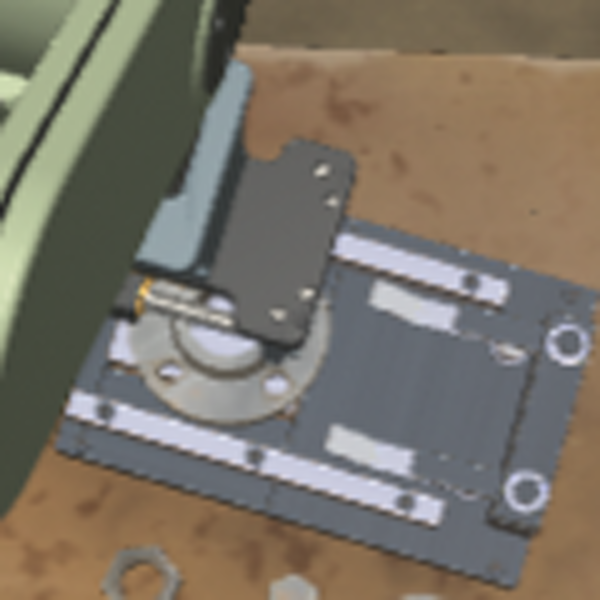

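View pics/s3.png

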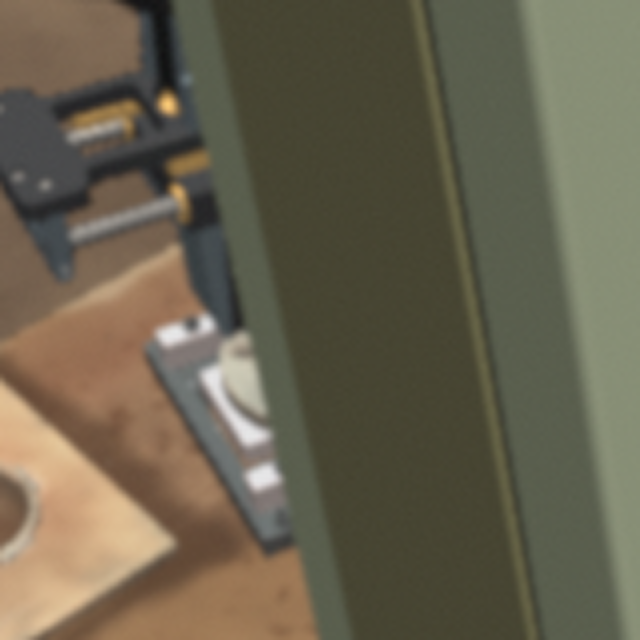

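>>> play_rows --motion '[{"rx": -0.004, "ry": 0.007, "rz": 0.001, "dx": 0.004, "dy": 0.0, "dz": -0.008, "claw": 0}, {"rx": 0, "ry": 0, "rz": 0, "dx": 0, "dy": 0.0, "dz": 0, "claw": 0}, {"rx": 0, "ry": 0, "rz": 0, "dx": 0, "dy": 0.0, "dz": 0, "claw": 0}]'

```text
clock: 2.8
tool_pos: [0.5241, -0.1252, 0.0634]
eef_rot: [-0.7, 0.702, -0.087, 0.097]
ft_force: [0.3, 0.1, 0.2]
opening: 0.0004
```

```bash
python3 - <<'E'
from h import *
stat([-.086,0,.04],-1)
E
```

```text
t 2.8 tcp [ 0.5241 -0.1252  0.0634] jig xyz mm [-86.5   6.1  63.4] F [0.3 0.1 0.2] T [-0.05 -0.01  0.  ] op 0.00039495549608666844 j [-0.26  0.36  1.83 -0.    0.94 -1.56]
rotvec tool [0.0005 0.0005 0.0147]
axes [[0.966, 0.014, 0.258], [-0.258, -0.004, 0.966], [0.015, -1.0, -0.0]]
shift world [-0.006   0.0011 -0.0234] tool now [-0.0064  0.0233 -0.0005] tool after turn [-0.0061  0.0234 -0.0005]
```

```bash
python3 - <<'E'
from h import *
for i in range(6):
    o=r.observe(); print(o["clock"],np.round(o["tool_pos"],4),np.round(o["eef_rot"],4),np.abs(o["dq"]).max().round(3)); r.snapshot("top")
stat([-.086,0,.04],-1)
E
```

```text
2.8 [ 0.5241 -0.1252  0.0634] [-0.7002  0.7019 -0.087   0.0972] 0.021
2.85 [ 0.5242 -0.1253  0.0634] [-0.7002  0.7019 -0.0869  0.0973] 0.007
2.9 [ 0.5239 -0.1253  0.0631] [-0.7002  0.7019 -0.0871  0.0971] 0.011
2.95 [ 0.5236 -0.1251  0.0628] [-0.7003  0.7019 -0.0874  0.0968] 0.008
3.0 [ 0.5233 -0.1251  0.0625] [-0.7003  0.7018 -0.0876  0.0966] 0.005
3.05 [ 0.5232 -0.125   0.0623] [-0.7003  0.7018 -0.0877  0.0964] 0.006
t 3.1 tcp [ 0.5231 -0.125   0.0622] jig xyz mm [-86.5   5.1  62.2] F [ 1.2  0.  -0.5] T [0.02 0.03 0.1 ] op 0.00033683375599249726 j [-0.26  0.36  1.83 -0.    0.94 -1.56]
rotvec tool [0.0005 0.0007 0.0122]
axes [[0.966, 0.012, 0.258], [-0.258, -0.004, 0.966], [0.012, -1.0, -0.001]]
shift world [-0.0051  0.0008 -0.0222] tool now [-0.0054  0.0221 -0.0005] tool after turn [-0.0051  0.0222 -0.0005]
```

>>> play_rows --motion '[{"rx": 0, "ry": 0, "rz": 0.012, "dx": -0.005, "dy": 0.005, "dz": 0, "claw": 0}]'

```text
clock: 3.2
tool_pos: [0.5188, -0.1238, 0.0575]
eef_rot: [-0.701, 0.701, -0.092, 0.093]
ft_force: [-0.1, 0.1, -0.2]
opening: 0.0005
```

```bash
python3 - <<'E'
from h import *
for i in range(5): r.snapshot("top")
stat([-.086,0,.04],-1)
E
```

```text
t 3.45 tcp [ 0.5183 -0.1237  0.0569] jig xyz mm [-86.5   0.1  56.9] F [ 1.1 -0.4  1.1] T [-0.01  0.06  0.07] op 0.000445764488293351 j [-0.26  0.36  1.84 -0.    0.94 -1.56]
rotvec tool [ 0.0005  0.0007 -0.0002]
axes [[0.966, -0.0, 0.258], [-0.258, -0.0, 0.966], [-0.0, -1.0, -0.001]]
shift world [-0.0002 -0.0005 -0.0169] tool now [-0.0001  0.0169 -0.0005] tool after turn [-0.0001  0.0169 -0.0005]
```

>>> play_rows --motion '[{"rx": 0, "ry": 0, "rz": 0, "dx": 0, "dy": 0.006, "dz": 0, "claw": 0}, {"rx": 0, "ry": 0, "rz": 0, "dx": 0, "dy": 0.005, "dz": 0, "claw": 0}, {"rx": 0, "ry": 0, "rz": 0, "dx": 0, "dy": 0.003, "dz": 0, "claw": 0}, {"rx": 0, "ry": 0, "rz": 0, "dx": 0, "dy": 0.003, "dz": 0, "claw": 0}]'

```text
clock: 3.85
tool_pos: [0.5186, -0.1237, 0.0387]
eef_rot: [-0.701, 0.701, -0.092, 0.092]
ft_force: [-0.0, 0.5, -0.2]
opening: 0.0007
```

```bash
python3 - <<'E'
from h import *
for i in range(2): r.snapshot("top")
stat([-.086,0,.026],-1)
S={n:r.snapshot(n) for n in("scene","top")}
crop(S["top"],205,125,325,245,5,"pics/t4.png")
crop(S["scene"],170,120,330,280,4,"pics/s4.png")
E
```

```text
t 3.95 tcp [ 0.5182 -0.1236  0.0385] jig xyz mm [-86.5   0.   38.5] F [-0.5  0.2  0.1] T [ 0.01 -0.02  0.01] op 0.0006441745627705081 j [-0.26  0.39  1.86 -0.    0.9  -1.56]
rotvec tool [ 0.0005  0.0008 -0.0004]
axes [[0.966, -0.001, 0.258], [-0.258, -0.0, 0.966], [-0.0, -1.0, -0.001]]
shift world [-0.0002 -0.0005 -0.0125] tool now [-0.      0.0125 -0.0005] tool after turn [-0.      0.0125 -0.0005]
```

View pics/s4.png

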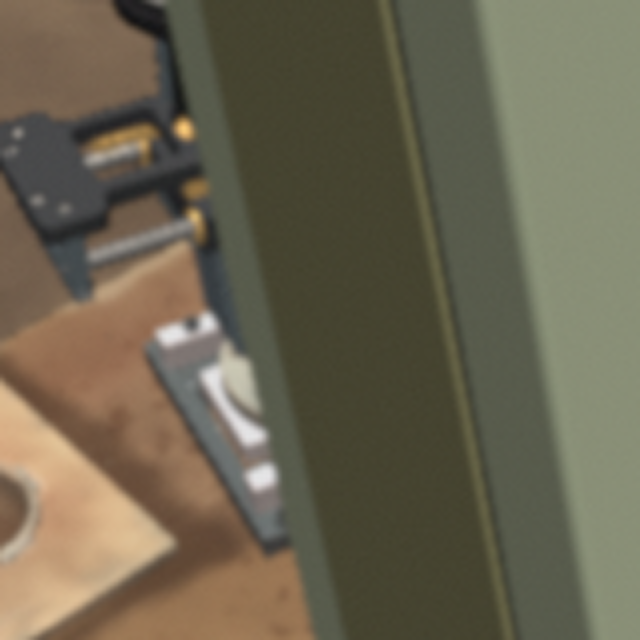

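The tip has no contact yet at z=38.5, about where the rim top should be. I'll keep going, feeling for force.

>>> play_rows --motion '[{"rx": 0, "ry": 0, "rz": 0, "dx": 0, "dy": 0.002, "dz": 0, "claw": 0}]'

```text
clock: 4.15
tool_pos: [0.5191, -0.1239, 0.0374]
eef_rot: [-0.701, 0.701, -0.091, 0.093]
ft_force: [-0.5, -0.1, -0.2]
opening: 0.0008
```

>>> play_rows --motion '[{"rx": 0, "ry": 0, "rz": 0, "dx": 0, "dy": 0.002, "dz": 0, "claw": 0}]'

```text
clock: 4.25
tool_pos: [0.5193, -0.1239, 0.0355]
eef_rot: [-0.701, 0.701, -0.091, 0.093]
ft_force: [0.1, -0.2, 0.1]
opening: 0.0002
```

>>> play_rows --motion '[{"rx": 0, "ry": 0, "rz": 0, "dx": 0, "dy": 0.003, "dz": 0, "claw": 0}]'

```text
clock: 4.35
tool_pos: [0.5195, -0.124, 0.0325]
eef_rot: [-0.701, 0.701, -0.091, 0.093]
ft_force: [-0.1, -0.2, -0.3]
opening: 0.0005
```

```bash
python3 - <<'E'
from h import *
stat([-.086,0,.026],-1)
S={n:r.snapshot(n) for n in("scene","top")}
crop(S["top"],205,125,325,245,5,"pics/t5.png")
crop(S["scene"],170,120,330,280,4,"pics/s5.png")
E
```

```text
t 4.35 tcp [ 0.5195 -0.124   0.0325] jig xyz mm [-86.5   1.3  32.5] F [-0.1 -0.2 -0.3] T [ 0.01 -0.01 -0.01] op 0.0005184273654646296 j [-0.26  0.39  1.87 -0.    0.88 -1.56]
rotvec tool [0.0005 0.0007 0.0029]
axes [[0.966, 0.003, 0.258], [-0.258, -0.001, 0.966], [0.003, -1.0, -0.001]]
shift world [-0.0014 -0.0001 -0.0065] tool now [-0.0014  0.0065 -0.0005] tool after turn [-0.0013  0.0065 -0.0005]
```

View pics/t5.png

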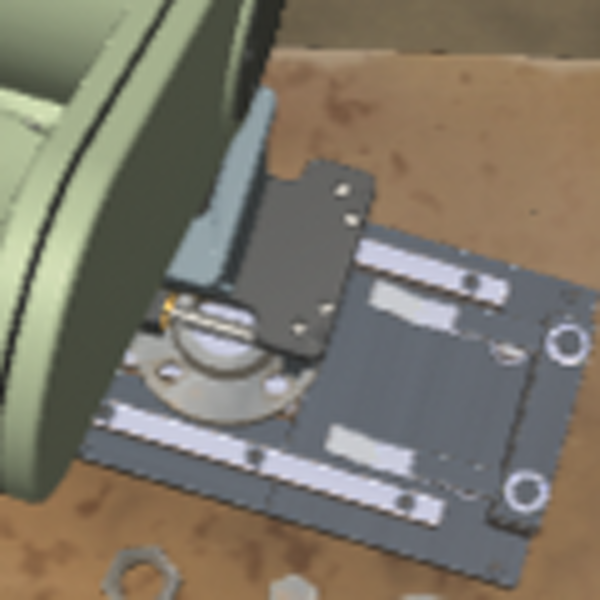

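```bash
python3 - <<'E'
from h import *
import pickle
S=pickle.load(open("s0.pkl","rb"))
o=r.observe(); p=np.array(o["tool_pos"])
for n,c in(("scene",(170,120,4)),("top",(205,125,5))):
    for P in ([.5166,-.1257,.1402],p): 
        u=proj(S[n],P); print(n,P,u,(u-np.array(c[:2]))*c[2])
# flange rear rim edge points
for n in S:
    for x,z in((-.094,.039),(-.094,.027),(-.098,.027)):
        P=np.r_[J0,0]+x*jx; P[2]=z; print(n,x,z,proj(S[n],P))
crop(r.snapshot("scene"),170,100,370,250,4,"pics/s6.png")
E
```

```text
scene [0.5166, -0.1257, 0.1402] [228.28972578 173.6911421 ] [233.1589031  214.76456842]
scene [ 0.51893481 -0.12383189  0.03204589] [230.81489156 218.18537418] [243.25956622 392.74149672]
top [0.5166, -0.1257, 0.1402] [232.01984699 172.57160497] [135.09923495 237.85802483]
top [ 0.51893481 -0.12383189  0.03204589] [234.67005172 185.36090196] [148.35025862 301.80450979]
scene -0.094 0.039 [227.06037159 217.13320582]
scene -0.094 0.027 [227.52980439 221.66878133]
scene -0.098 0.027 [225.5795691  222.38376859]
top -0.094 0.039 [231.17466097 183.93344076]
top -0.094 0.027 [231.56433747 185.30459116]
top -0.098 0.027 [229.88301166 184.80335435]
```

View pics/s6.png

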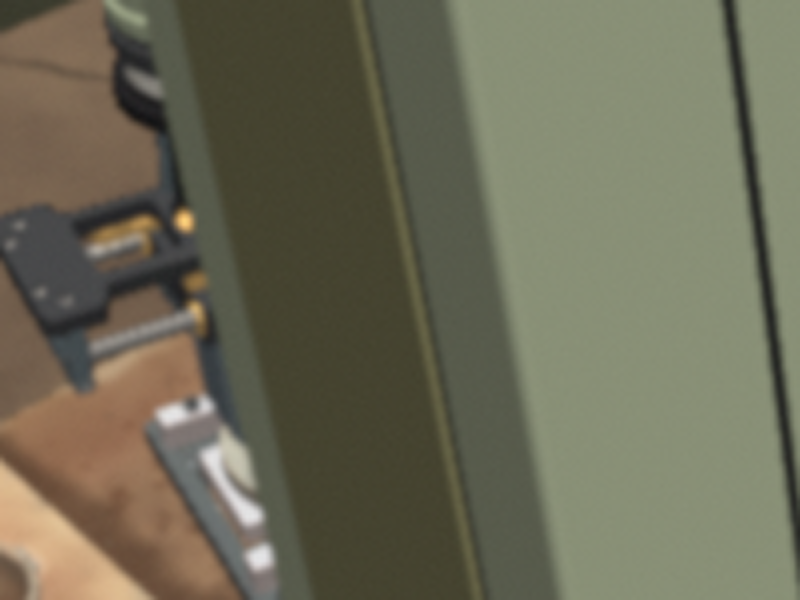

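The visible fingertip sits about 10 px above the projected TCP, so real contact should come lower. I'm continuing down in small steps while watching the force.

>>> play_rows --motion '[{"rx": 0, "ry": 0, "rz": 0.003, "dx": -0.001, "dy": 0.002, "dz": 0, "claw": 0}]'

```text
clock: 4.6
tool_pos: [0.5184, -0.1237, 0.0304]
eef_rot: [-0.701, 0.701, -0.092, 0.092]
ft_force: [-0.5, -0.3, 0.1]
opening: 0.0003
```

>>> play_rows --motion '[{"rx": 0, "ry": 0, "rz": 0, "dx": 0, "dy": 0.002, "dz": 0, "claw": 0}]'

```text
clock: 4.7
tool_pos: [0.5183, -0.1237, 0.0282]
eef_rot: [-0.701, 0.701, -0.092, 0.092]
ft_force: [-0.3, -0.3, -0.4]
opening: 0.0005
```

>>> play_rows --motion '[{"rx": 0, "ry": 0, "rz": 0, "dx": 0, "dy": 0.002, "dz": 0, "claw": 0}]'

```text
clock: 4.8
tool_pos: [0.5183, -0.1236, 0.0261]
eef_rot: [-0.701, 0.701, -0.092, 0.092]
ft_force: [0.9, -0.2, 1.0]
opening: 0.0002
```

```bash
python3 - <<'E'
from h import *
stat([-.086,0,.026],-1)
crop(r.snapshot("scene"),210,180,270,240,10,"pics/s7.png")
E
```

```text
t 4.8 tcp [ 0.5183 -0.1236  0.0261] jig xyz mm [-86.5   0.2  26.1] F [ 0.9 -0.2  1. ] T [ 0.07 -0.01 -0.03] op 0.0002109035671947302 j [-0.26  0.4   1.87 -0.    0.87 -1.56]
rotvec tool [ 0.0005  0.0008 -0.0007]
axes [[0.966, -0.001, 0.258], [-0.258, -0.0, 0.966], [-0.001, -1.0, -0.0]]
shift world [-0.0003 -0.0005 -0.0001] tool now [-0.0002  0.0001 -0.0005] tool after turn [-0.0002  0.0001 -0.0005]
```

View pics/s7.png

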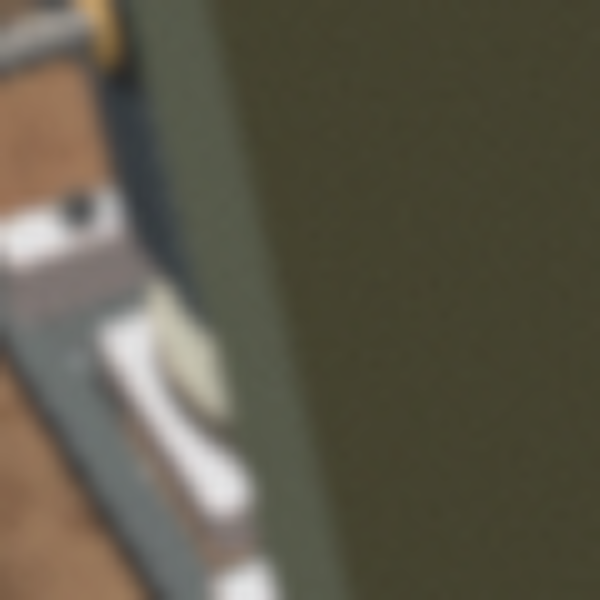

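>>> play_rows --motion '[{"rx": 0, "ry": 0, "rz": 0, "dx": 0, "dy": 0.002, "dz": 0, "claw": 0}]'

```text
clock: 4.95
tool_pos: [0.5182, -0.1236, 0.0237]
eef_rot: [-0.701, 0.701, -0.092, 0.092]
ft_force: [0.1, 0.1, -0.9]
opening: 0.0006
```

>>> play_rows --motion '[{"rx": 0, "ry": 0, "rz": 0, "dx": 0, "dy": 0.002, "dz": 0, "claw": 0}]'

```text
clock: 5.05
tool_pos: [0.5181, -0.1236, 0.0215]
eef_rot: [-0.701, 0.701, -0.092, 0.092]
ft_force: [-0.9, -0.8, 0.0]
opening: 0.0006
```

>>> play_rows --motion '[{"rx": 0, "ry": 0, "rz": 0, "dx": 0, "dy": 0.002, "dz": 0, "claw": 0}]'

```text
clock: 5.15
tool_pos: [0.5181, -0.1236, 0.0194]
eef_rot: [-0.701, 0.701, -0.092, 0.092]
ft_force: [0.4, -0.2, -0.5]
opening: 0.0006
```

```bash
python3 - <<'E'
from h import *
stat([-.086,0,.026],-1)
crop(r.snapshot("scene"),210,180,270,240,10,"pics/s8.png")
crop(r.snapshot("top"),215,150,285,220,8,"pics/t8.png")
E
```

```text
t 5.15 tcp [ 0.5181 -0.1236  0.0194] jig xyz mm [-86.5  -0.   19.4] F [ 0.4 -0.2 -0.5] T [ 0.01  0.02 -0.  ] op 0.0006291032773834904 j [-0.26  0.41  1.88 -0.    0.85 -1.56]
rotvec tool [ 0.0005  0.0008 -0.0012]
axes [[0.966, -0.001, 0.258], [-0.258, -0.0, 0.966], [-0.001, -1.0, -0.001]]
shift world [-0.0001 -0.0005  0.0066] tool now [ 0.     -0.0066 -0.0005] tool after turn [ 0.     -0.0066 -0.0005]
```

View pics/s8.png

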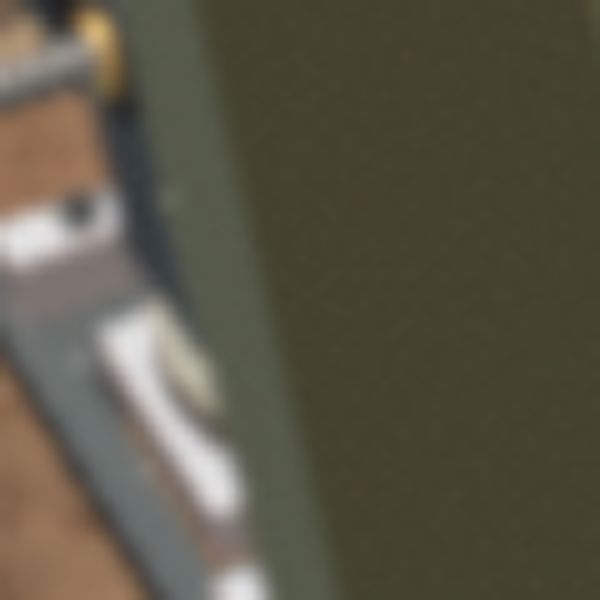

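View pics/t8.png

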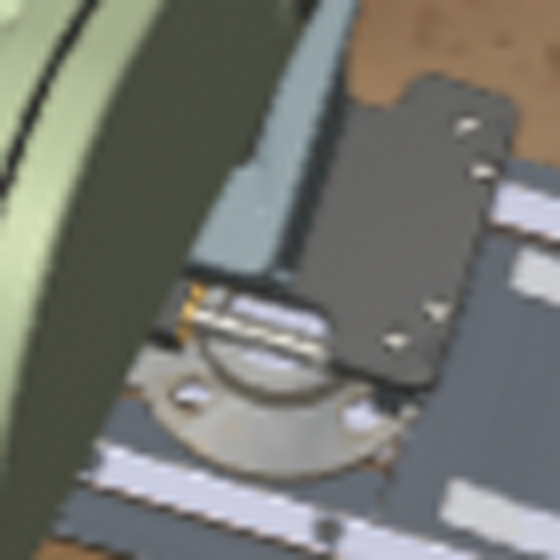

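```bash
python3 - <<'E'
from h import *
import pickle
S=pickle.load(open("s0.pkl","rb"))
print("base",proj(S["top"],[0,0,.0]))
s=S["scene"]
u=(170+240.5/4-.5,120+172.5/4-.5); print(u)
for z in(.14,.15,.16,.17,.18):
    P=onz(s,*u,z); d=P-np.r_[J0,0]; print(z,P.round(4),"jig",d@jx,d@jy,"top",proj(S["top"],P))
crop(r.snapshot("scene"),140,60,340,240,4,"pics/s9.png")
E
python3 - <<'E'
import cv2
a=cv2.imread("pics/s2.png")[60:300,150:340]
cv2.imwrite("pics/s2z.png",cv2.resize(a,None,fx=2.5,fy=2.5))
E
```

```text
base [164.23284994 429.26514908]
(229.625, 162.625)
0.14 [ 0.5392 -0.1469  0.14  ] jig -0.06944057787923642 0.026365977617895397 top [243.23136415 162.09517598]
0.15 [ 0.5288 -0.1394  0.15  ] jig -0.07406671512879855 0.014297400961779344 top [238.92083938 165.43249464]
0.16 [ 0.5183 -0.1318  0.16  ] jig -0.0786928523783607 0.0022288243056634042 top [234.4706879  168.87795934]
0.17 [ 0.5079 -0.1242  0.17  ] jig -0.08331898962792277 -0.009839752350452629 top [229.87402213 172.43690693]
0.18 [ 0.4974 -0.1166  0.18  ] jig -0.08794512687748492 -0.02190832900656857 top [225.12349451 176.11503087]
```

View pics/s9.png

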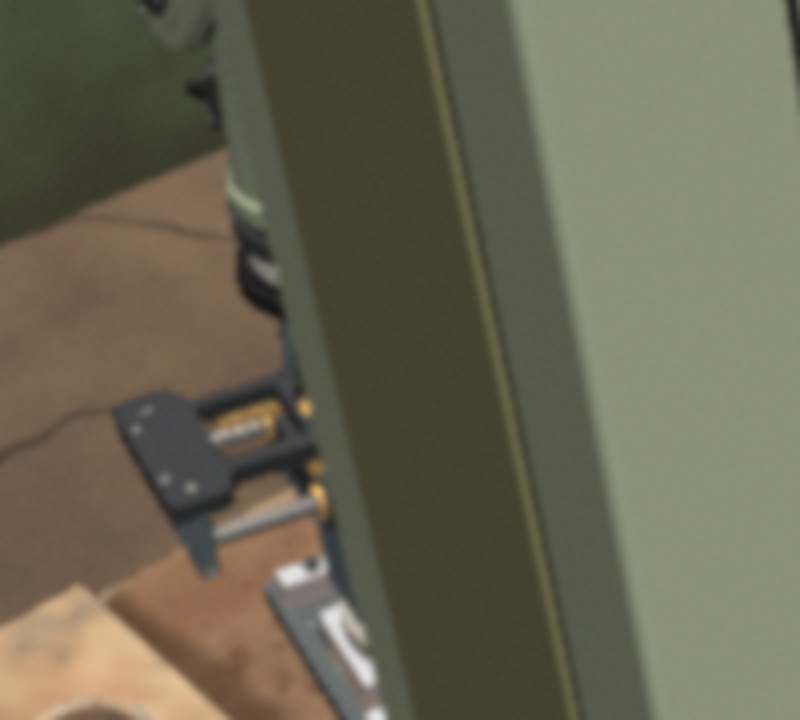

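View pics/s2z.png

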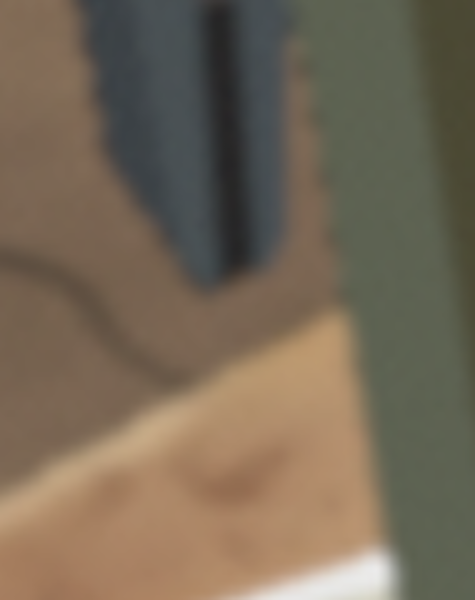

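```bash
python3 - <<'E'
from h import *
import pickle
S=pickle.load(open("s0.pkl","rb"))
s=S["scene"]
for (a,b) in((205,290),(275,262),(240,277)):
  u=(170+(150+a/2.5)/4-.5,120+(60+b/2.5)/4-.5)
  for z in(.155,.160,.165,.17,.175):
    P=onz(s,*u,z); d=P-np.r_[J0,0]; print(np.round(u,1),z,"jig",(d@jx).round(4),(d@jy).round(4))
E
```

```text
[227.5 163.5] 0.155 jig -0.0806 0.0078
[227.5 163.5] 0.16 jig -0.0828 0.0017
[227.5 163.5] 0.165 jig -0.0851 -0.0043
[227.5 163.5] 0.17 jig -0.0874 -0.0103
[227.5 163.5] 0.175 jig -0.0897 -0.0163
[234.5 160.7] 0.155 jig -0.0668 0.0092
[234.5 160.7] 0.16 jig -0.0692 0.0032
[234.5 160.7] 0.165 jig -0.0716 -0.0029
[234.5 160.7] 0.17 jig -0.074 -0.0089
[234.5 160.7] 0.175 jig -0.0764 -0.015
[231.  162.2] 0.155 jig -0.0738 0.0082
[231.  162.2] 0.16 jig -0.0762 0.0022
[231.  162.2] 0.165 jig -0.0785 -0.0038
[231.  162.2] 0.17 jig -0.0808 -0.0099
[231.  162.2] 0.175 jig -0.0832 -0.0159
```

The shut fingers' physical tips lie 25–35 mm above the reported TCP in this view, and laterally they agree. I'm continuing the guarded descent.

>>> play_rows --motion '[{"rx": 0, "ry": 0, "rz": 0, "dx": 0, "dy": 0.002, "dz": 0, "claw": 0}]'

```text
clock: 5.4
tool_pos: [0.5183, -0.1236, 0.0175]
eef_rot: [-0.701, 0.701, -0.092, 0.092]
ft_force: [0.6, -0.2, 0.2]
opening: 0.0003
```

>>> play_rows --motion '[{"rx": 0, "ry": 0, "rz": 0, "dx": 0, "dy": 0.002, "dz": 0, "claw": 0}]'

```text
clock: 5.5
tool_pos: [0.5184, -0.1237, 0.0155]
eef_rot: [-0.701, 0.701, -0.092, 0.092]
ft_force: [0.1, 0.1, -0.7]
opening: 0.0006
```

>>> play_rows --motion '[{"rx": 0, "ry": 0, "rz": 0, "dx": 0, "dy": 0.002, "dz": 0, "claw": 0}]'

```text
clock: 5.6
tool_pos: [0.5184, -0.1237, 0.0133]
eef_rot: [-0.701, 0.701, -0.092, 0.092]
ft_force: [-0.5, -0.1, 0.0]
opening: 0.0005
```

>>> play_rows --motion '[{"rx": 0, "ry": 0, "rz": 0, "dx": 0, "dy": 0.002, "dz": 0, "claw": 0}]'

```text
clock: 5.7
tool_pos: [0.5184, -0.1237, 0.0112]
eef_rot: [-0.701, 0.701, -0.092, 0.092]
ft_force: [-0.1, 0.3, 0.3]
opening: 0.0006
```

```bash
python3 - <<'E'
from h import *
stat([-.086,0,.026],-1)
crop(r.snapshot("scene"),210,180,270,240,10,"pics/s10.png")
E
```

```text
t 5.7 tcp [ 0.5184 -0.1237  0.0112] jig xyz mm [-86.5   0.2  11.2] F [-0.1  0.3  0.3] T [ 0.06 -0.03 -0.04] op 0.000640466204454901 j [-0.26  0.42  1.89 -0.    0.83 -1.56]
rotvec tool [ 0.0005  0.0008 -0.0005]
axes [[0.966, -0.001, 0.258], [-0.258, -0.0, 0.966], [-0.001, -1.0, -0.0]]
shift world [-0.0003 -0.0004  0.0148] tool now [-0.0002 -0.0148 -0.0005] tool after turn [-0.0002 -0.0148 -0.0005]
```

View pics/s10.png

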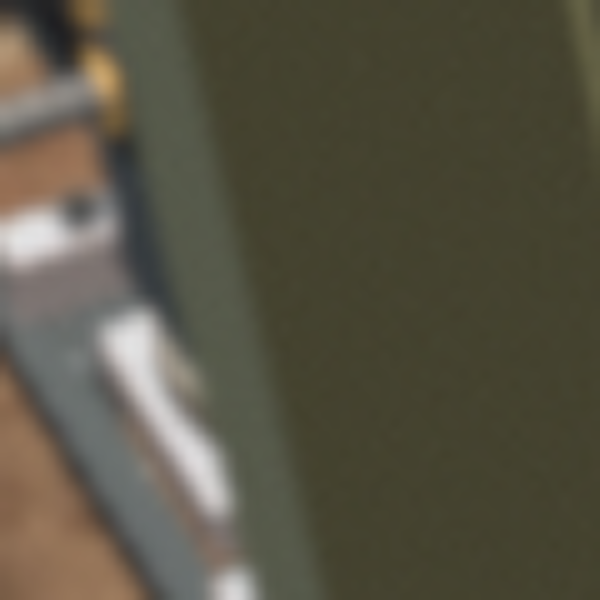

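>>> play_rows --motion '[{"rx": 0, "ry": 0, "rz": 0, "dx": 0, "dy": 0.002, "dz": 0, "claw": 0}]'

```text
clock: 5.85
tool_pos: [0.5183, -0.1236, 0.0088]
eef_rot: [-0.701, 0.701, -0.092, 0.092]
ft_force: [0.4, 0.1, 0.7]
opening: 0.0006
```

>>> play_rows --motion '[{"rx": 0, "ry": 0, "rz": 0, "dx": 0, "dy": 0.002, "dz": 0, "claw": 0}]'

```text
clock: 5.95
tool_pos: [0.5182, -0.1236, 0.0066]
eef_rot: [-0.701, 0.701, -0.092, 0.092]
ft_force: [-0.4, 1.2, 0.6]
opening: 0.0006
```

>>> play_rows --motion '[{"rx": 0, "ry": 0, "rz": 0, "dx": 0, "dy": 0.002, "dz": 0, "claw": 0}]'

```text
clock: 6.05
tool_pos: [0.5183, -0.1237, 0.0046]
eef_rot: [-0.701, 0.701, -0.092, 0.092]
ft_force: [-0.8, -0.6, 5.4]
opening: 0.0005
```

>>> play_rows --motion '[{"rx": 0, "ry": 0, "rz": 0, "dx": 0, "dy": 0.002, "dz": 0, "claw": 0}]'

```text
clock: 6.15
tool_pos: [0.5183, -0.1237, 0.0029]
eef_rot: [-0.701, 0.701, -0.092, 0.092]
ft_force: [-2.7, -0.4, 6.1]
opening: 0.0001
```

Contact came at TCP z≈5 mm with 5.4 N, which matches the pad preload minus the flange's weight. So the tips are about 34 mm above the reported TCP, and full sinking will be near TCP z≈-8 mm.

```bash
python3 - <<'E'
from h import *
stat([-.086,0,-.008],-1)
crop(r.snapshot("scene"),210,180,270,240,10,"pics/s11.png")
crop(r.snapshot("top"),215,150,285,220,8,"pics/t11.png")
E
```

```text
t 6.15 tcp [ 0.5183 -0.1237  0.0029] jig xyz mm [-86.5   0.1   2.9] F [-2.7 -0.4  6.1] T [ 0.11  0.26 -0.03] op 0.0001369182071198378 j [-0.26  0.43  1.9  -0.    0.81 -1.56]
rotvec tool [ 0.0005  0.0007 -0.0008]
axes [[0.966, -0.001, 0.258], [-0.258, -0.0, 0.966], [-0.001, -1.0, -0.0]]
shift world [-0.0002 -0.0005 -0.0109] tool now [-0.0001  0.0109 -0.0005] tool after turn [-0.0001  0.0109 -0.0005]
```

View pics/s11.png

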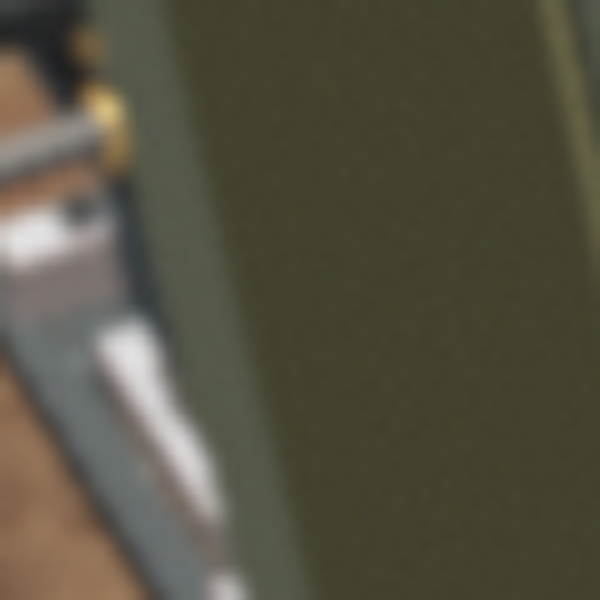

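View pics/t11.png

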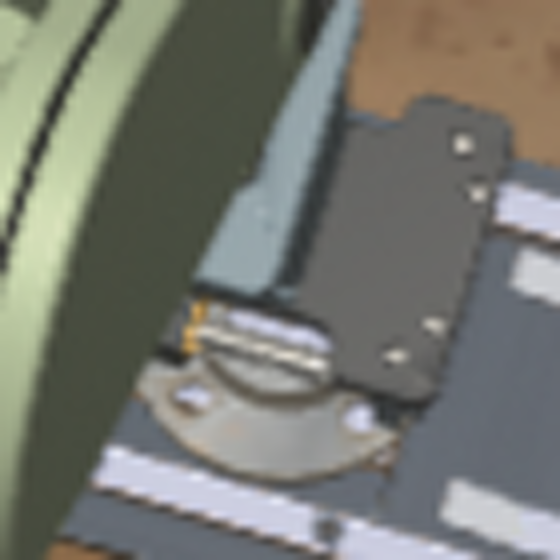

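>>> play_rows --motion '[{"rx": 0, "ry": 0, "rz": 0, "dx": 0, "dy": 0.003, "dz": 0, "claw": 0}, {"rx": 0, "ry": 0, "rz": 0, "dx": 0, "dy": 0.003, "dz": 0, "claw": 0}]'

```text
clock: 6.45
tool_pos: [0.5183, -0.1236, -0.0016]
eef_rot: [-0.701, 0.701, -0.092, 0.092]
ft_force: [-2.4, 1.1, 6.9]
opening: 0.0005
```

>>> play_rows --motion '[{"rx": 0, "ry": 0, "rz": 0, "dx": 0, "dy": 0.002, "dz": 0, "claw": 0}, {"rx": 0, "ry": 0, "rz": 0, "dx": 0, "dy": 0.002, "dz": 0, "claw": 0}]'

```text
clock: 6.65
tool_pos: [0.5184, -0.1236, -0.0039]
eef_rot: [-0.701, 0.701, -0.092, 0.092]
ft_force: [-2.9, 1.1, 9.0]
opening: 0.0005
```

>>> play_rows --motion '[{"rx": 0, "ry": 0, "rz": 0, "dx": 0, "dy": 0.002, "dz": 0, "claw": 0}]'

```text
clock: 6.75
tool_pos: [0.5184, -0.1237, -0.005]
eef_rot: [-0.701, 0.701, -0.092, 0.092]
ft_force: [-1.9, 0.7, 9.9]
opening: 0.0003
```

```bash
python3 - <<'E'
from h import *
stat([-.086,0,-.010],-1)
E
```

```text
t 6.75 tcp [ 0.5184 -0.1237 -0.005 ] jig xyz mm [-86.5   0.2  -5. ] F [-1.9  0.7  9.9] T [0.13 0.54 0.04] op 0.0002965425575314926 j [-0.26  0.44  1.91 -0.    0.79 -1.56]
rotvec tool [0.0005 0.0006 0.0008]
axes [[0.966, 0.001, 0.258], [-0.258, -0.001, 0.966], [0.001, -1.0, -0.0]]
shift world [-0.0004 -0.0005 -0.005 ] tool now [-0.0002  0.005  -0.0005] tool after turn [-0.0002  0.005  -0.0005]
```

>>> play_rows --motion '[{"rx": 0, "ry": 0, "rz": 0, "dx": 0, "dy": 0.003, "dz": 0, "claw": 0}, {"rx": 0, "ry": 0, "rz": 0, "dx": 0, "dy": 0.003, "dz": 0, "claw": 0}]'

```text
clock: 6.95
tool_pos: [0.5185, -0.1236, -0.0077]
eef_rot: [-0.701, 0.701, -0.092, 0.093]
ft_force: [-8.0, 2.6, 29.9]
opening: 0.0005
```

>>> play_rows --motion '[{"rx": 0, "ry": 0, "rz": 0, "dx": 0, "dy": 0.003, "dz": 0, "claw": 0}, {"rx": 0, "ry": 0, "rz": 0, "dx": 0, "dy": 0.003, "dz": 0, "claw": 0}]'

```text
clock: 7.15
tool_pos: [0.5185, -0.1236, -0.0076]
eef_rot: [-0.701, 0.701, -0.091, 0.093]
ft_force: [-7.0, 2.4, 24.5]
opening: 0.0007
```

```bash
python3 - <<'E'
from h import *
stat([-.086,0,-.010],-1)
crop(r.snapshot("scene"),210,180,270,240,10,"pics/s12.png")
stat()
E
```

```text
t 7.15 tcp [ 0.5185 -0.1236 -0.0076] jig xyz mm [-86.6   0.3  -7.6] F [-7.   2.4 24.5] T [ 0.25  1.32 -0.04] op 0.0006940892509038064 j [-0.26  0.44  1.91 -0.    0.78 -1.56]
rotvec tool [0.0004 0.0003 0.0029]
axes [[0.966, 0.003, 0.259], [-0.259, -0.001, 0.966], [0.003, -1.0, -0.0]]
shift world [-0.0005 -0.0005 -0.0024] tool now [-0.0003  0.0024 -0.0006] tool after turn [-0.0003  0.0024 -0.0006]
t 7.2 tcp [ 0.5186 -0.1236 -0.0076] jig xyz mm [-86.6   0.4  -7.6] F [-7.1  1.7 24.5] T [ 0.24  1.4  -0.1 ] op 0.0005469451796543986 j [-0.26  0.44  1.91 -0.    0.78 -1.56]
rotvec tool [ 4.8000e-03 -3.1414e+00 -6.0000e-04]
axes [[0.966, 0.003, 0.259], [-0.259, -0.001, 0.966], [0.003, -1.0, -0.0]]
```

View pics/s12.png

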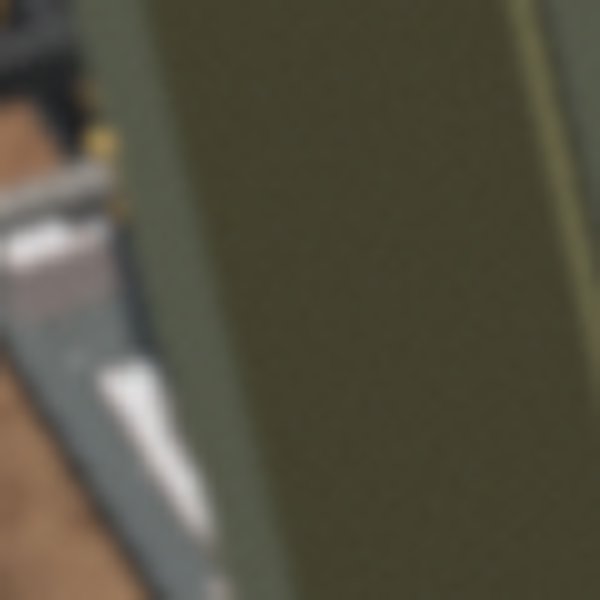

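The pad is level with the bed: the force jumped to 25 N at z=-7.6 and stayed there. I'm holding that pressure and starting the push along tool -z (jig +x).

>>> play_rows --motion '[{"rx": 0, "ry": 0, "rz": 0.002, "dx": -0.0005, "dy": 0.0035, "dz": -0.003, "claw": 0}, {"rx": 0, "ry": 0, "rz": 0, "dx": -0.0005, "dy": 0.0035, "dz": -0.004, "claw": 0}, {"rx": 0, "ry": 0, "rz": 0, "dx": 0, "dy": 0.0035, "dz": -0.004, "claw": 0}]'

```text
clock: 7.5
tool_pos: [0.5203, -0.1275, -0.0075]
eef_rot: [0.705, -0.697, 0.091, -0.1]
ft_force: [-3.6, 11.2, 25.8]
opening: 0.0007
```

```bash
python3 - <<'E'
from h import *
stat([-.075,0,-.010],-1)
crop(r.snapshot("top"),205,145,325,265,5,"pics/t13.png")
E
```

```text
t 7.5 tcp [ 0.5203 -0.1275 -0.0075] jig xyz mm [-83.3   3.   -7.5] F [-3.6 11.2 25.8] T [ 2.25  0.72 -0.11] op 0.0006634709693303009 j [-0.27  0.44  1.91  0.02  0.77 -1.59]
rotvec tool [-0.0133 -0.0085  0.0115]
axes [[0.964, 0.015, 0.267], [-0.267, 0.01, 0.964], [0.011, -1.0, 0.013]]
shift world [-0.0051 -0.0073 -0.0025] tool now [-0.003   0.0023 -0.0084] tool after turn [-0.003   0.0025 -0.0083]
```

View pics/t13.png

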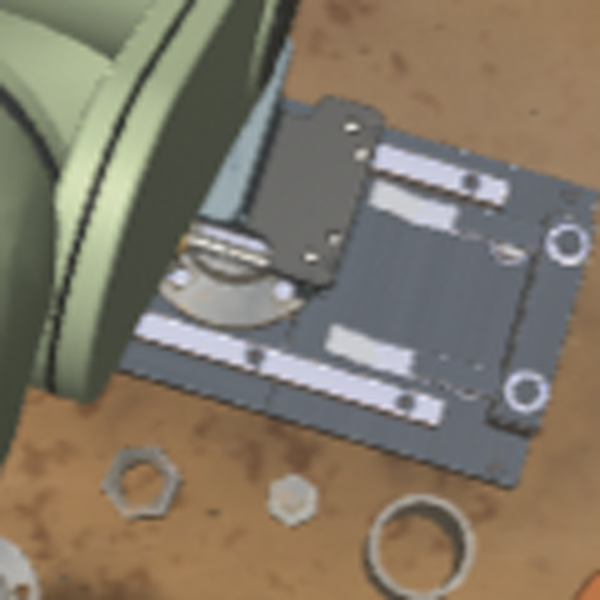

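>>> play_rows --motion '[{"rx": -0.013, "ry": -0.008, "rz": 0.012, "dx": -0.003, "dy": 0.0035, "dz": -0.004, "claw": 0}, {"rx": -0.008, "ry": -0.004, "rz": 0.006, "dx": -0.001, "dy": 0.0035, "dz": -0.005, "claw": 0}]'

```text
clock: 7.75
tool_pos: [0.5192, -0.13, -0.0075]
eef_rot: [0.702, -0.7, 0.093, -0.095]
ft_force: [-2.7, 15.2, 26.5]
opening: 0.0007
```

```bash
python3 - <<'E'
from h import *
stat([-.07,0,-.010],-1)
E
```

```text
t 7.75 tcp [ 0.5192 -0.13   -0.0075] jig xyz mm [-80.6   2.6  -7.5] F [-2.7 15.2 26.5] T [ 3.1   0.71 -0.13] op 0.0007049644202478236 j [-0.27  0.45  1.91  0.    0.79 -1.58]
rotvec tool [-0.0032 -0.0042  0.0026]
axes [[0.965, 0.003, 0.263], [-0.263, 0.002, 0.965], [0.003, -1.0, 0.003]]
shift world [-0.0053 -0.0096 -0.0025] tool now [-0.0026  0.0024 -0.0107] tool after turn [-0.0026  0.0025 -0.0106]
```

>>> play_rows --motion '[{"rx": -0.006, "ry": -0.004, "rz": 0.004, "dx": -0.002, "dy": 0.0035, "dz": -0.006, "claw": 0}, {"rx": -0.006, "ry": -0.004, "rz": 0.004, "dx": -0.002, "dy": 0.0035, "dz": -0.006, "claw": 0}]'

```text
clock: 7.95
tool_pos: [0.5179, -0.1347, -0.0074]
eef_rot: [0.702, -0.7, 0.092, -0.095]
ft_force: [-0.4, 13.3, 23.6]
opening: 0.0006
```

```bash
python3 - <<'E'
from h import *
stat([-.07,0,-.010],-1)
crop(r.snapshot("top"),205,145,325,265,5,"pics/t14.png")
E
```

```text
t 7.95 tcp [ 0.5179 -0.1347 -0.0074] jig xyz mm [-75.8   2.5  -7.4] F [-0.4 13.3 23.6] T [ 2.4   0.16 -0.04] op 0.0006073223219281111 j [-0.28  0.45  1.91  0.    0.78 -1.59]
rotvec tool [-0.0025 -0.0025  0.0043]
axes [[0.965, 0.005, 0.261], [-0.261, 0.001, 0.965], [0.004, -1.0, 0.003]]
shift world [-0.0039 -0.0049 -0.0026] tool now [-0.0025  0.0025 -0.0058] tool after turn [-0.0025  0.0026 -0.0058]
```

View pics/t14.png

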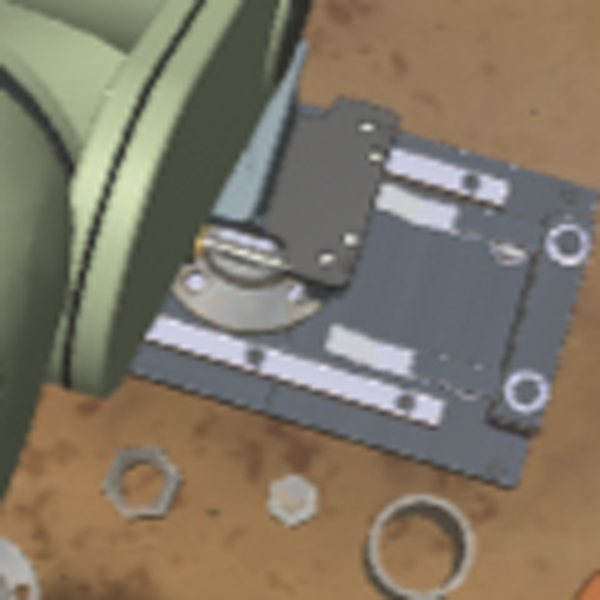

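>>> play_rows --motion '[{"rx": -0.005, "ry": -0.003, "rz": 0.005, "dx": -0.003, "dy": 0.0038, "dz": -0.008, "claw": 0}, {"rx": -0.005, "ry": -0.003, "rz": 0.005, "dx": -0.003, "dy": 0.0038, "dz": -0.008, "claw": 0}, {"rx": -0.005, "ry": -0.003, "rz": 0.005, "dx": -0.002, "dy": 0.0038, "dz": -0.008, "claw": 0}]'

```text
clock: 8.3
tool_pos: [0.5143, -0.1486, -0.0074]
eef_rot: [0.702, -0.7, 0.09, -0.096]
ft_force: [-1.8, 14.7, 27.8]
opening: 0.0002
```

```bash
python3 - <<'E'
from h import *
stat([-.07,0,-.010],-1)
E
```

```text
t 8.3 tcp [ 0.5143 -0.1486 -0.0074] jig xyz mm [-61.4   2.7  -7.4] F [-1.8 14.7 27.8] T [ 2.84  0.39 -0.11] op 0.00018711716681295211 j [-0.31  0.44  1.91  0.01  0.78 -1.62]
rotvec tool [-0.0032 -0.0022  0.0086]
axes [[0.965, 0.009, 0.261], [-0.261, 0.001, 0.965], [0.009, -1.0, 0.003]]
shift world [-0.0004  0.009  -0.0026] tool now [-0.0027  0.0026  0.0086] tool after turn [-0.0027  0.0026  0.0086]
```

>>> play_rows --motion '[{"rx": -0.006, "ry": -0.004, "rz": 0.01, "dx": -0.003, "dy": 0.0038, "dz": -0.008, "claw": 0}, {"rx": -0.005, "ry": -0.003, "rz": 0.008, "dx": -0.003, "dy": 0.0038, "dz": -0.008, "claw": 0}, {"rx": -0.005, "ry": -0.003, "rz": 0.008, "dx": -0.003, "dy": 0.0038, "dz": -0.008, "claw": 0}, {"rx": -0.005, "ry": -0.003, "rz": 0.006, "dx": -0.003, "dy": 0.0038, "dz": -0.008, "claw": 0}]'

```text
clock: 8.7
tool_pos: [0.5088, -0.1674, -0.0075]
eef_rot: [0.702, -0.7, 0.091, -0.094]
ft_force: [2.6, 14.7, 24.7]
opening: 0.0005
```

```bash
python3 - <<'E'
from h import *
stat([-.07,0,-.010],-1)
crop(r.snapshot("top"),205,145,325,265,5,"pics/t15.png")
E
```

```text
t 8.7 tcp [ 0.5088 -0.1674 -0.0075] jig xyz mm [-41.9   2.3  -7.5] F [ 2.6 14.7 24.7] T [ 2.88 -0.43  0.04] op 0.0005386154520827227 j [-0.34  0.45  1.9   0.    0.79 -1.65]
rotvec tool [-0.0028 -0.0017  0.0036]
axes [[0.965, 0.004, 0.26], [-0.26, 0.002, 0.965], [0.004, -1.0, 0.003]]
shift world [ 0.0051  0.0278 -0.0025] tool now [-0.0023  0.0026  0.0281] tool after turn [-0.0023  0.0025  0.0281]
```

View pics/t15.png

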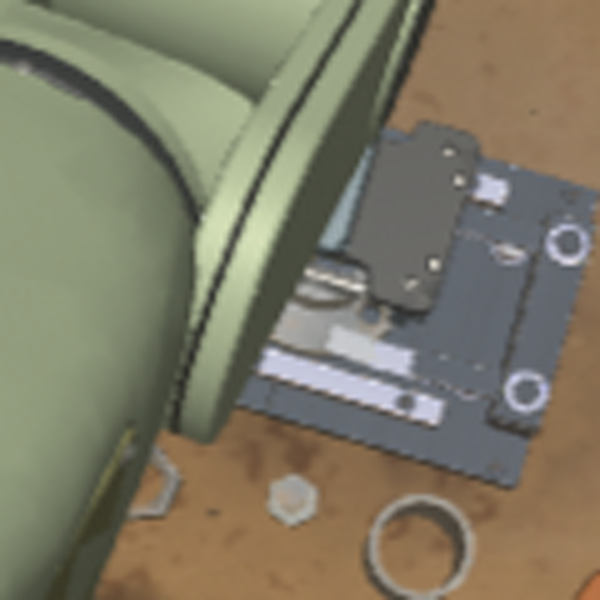

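>>> play_rows --motion '[{"rx": -0.006, "ry": -0.003, "rz": 0.006, "dx": -0.003, "dy": 0.0038, "dz": -0.008, "claw": 0}, {"rx": -0.005, "ry": -0.003, "rz": 0.006, "dx": -0.003, "dy": 0.0038, "dz": -0.008, "claw": 0}, {"rx": -0.005, "ry": -0.003, "rz": 0.006, "dx": -0.003, "dy": 0.0038, "dz": -0.008, "claw": 0}]'

```text
clock: 9.05
tool_pos: [0.507, -0.1773, -0.0076]
eef_rot: [0.704, -0.697, 0.092, -0.098]
ft_force: [2.2, 17.4, 24.3]
opening: 0.0008
```

```bash
python3 - <<'E'
from h import *
stat([-.07,0,-.010],-1)
crop(r.snapshot("top"),225,145,345,265,5,"pics/t16.png")
E
```

```text
t 9.05 tcp [ 0.507  -0.1773 -0.0076] jig xyz mm [-31.7   3.1  -7.6] F [ 2.2 17.4 24.3] T [ 3.33 -0.33  0.06] op 0.0007710574157541445 j [-0.37  0.45  1.9   0.02  0.78 -1.68]
rotvec tool [-0.0103 -0.0074  0.0078]
axes [[0.964, 0.01, 0.266], [-0.266, 0.008, 0.964], [0.008, -1.0, 0.01]]
shift world [ 0.007   0.0377 -0.0024] tool now [-0.0034  0.0028  0.0382] tool after turn [-0.0031  0.0024  0.0383]
```

View pics/t16.png

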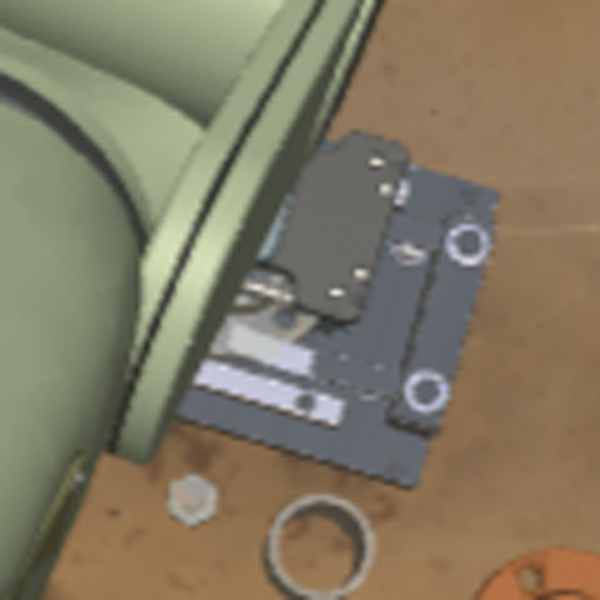

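>>> play_rows --motion '[{"rx": -0.012, "ry": -0.007, "rz": 0.009, "dx": -0.003, "dy": 0.004, "dz": -0.009, "claw": 0}, {"rx": -0.01, "ry": -0.005, "rz": 0.008, "dx": -0.003, "dy": 0.004, "dz": -0.009, "claw": 0}, {"rx": -0.01, "ry": -0.005, "rz": 0.007, "dx": -0.003, "dy": 0.004, "dz": -0.009, "claw": 0}]'

```text
clock: 9.4
tool_pos: [0.5028, -0.1917, -0.0077]
eef_rot: [-0.7, 0.702, -0.092, 0.094]
ft_force: [2.6, 16.4, 25.2]
opening: 0.0006
```

```bash
python3 - <<'E'
from h import *
stat([-.07,0,-.010],-1)
crop(r.snapshot("top"),225,145,345,265,5,"pics/t17.png")
E
```

```text
t 9.4 tcp [ 0.5028 -0.1917 -0.0077] jig xyz mm [-16.8   2.7  -7.7] F [ 2.6 16.4 25.2] T [ 3.2  -0.34 -0.06] op 0.0005800556934373717 j [-0.38  0.45  1.9  -0.    0.79 -1.69]
rotvec tool [ 0.003  -0.0018  0.0037]
axes [[0.965, 0.003, 0.261], [-0.261, -0.004, 0.965], [0.004, -1.0, -0.003]]
shift world [ 0.0111  0.0521 -0.0023] tool now [-0.0029  0.0022  0.0532] tool after turn [-0.0027  0.0023  0.0532]
```

View pics/t17.png

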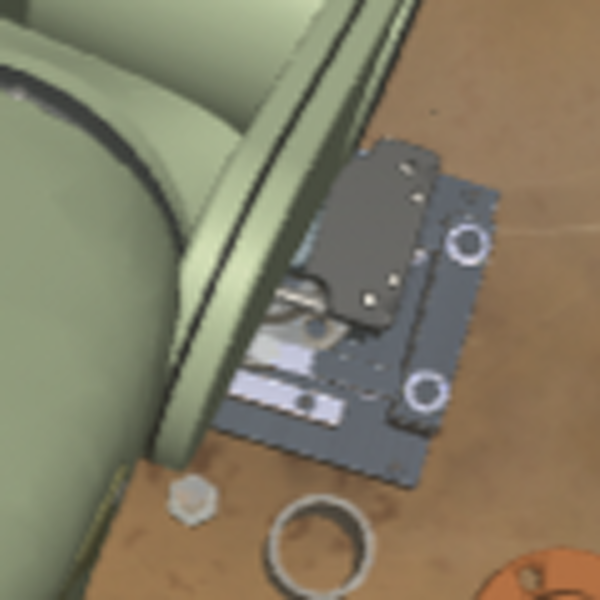

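>>> play_rows --motion '[{"rx": -0.004, "ry": -0.004, "rz": 0.007, "dx": -0.003, "dy": 0.004, "dz": -0.008, "claw": 0}, {"rx": -0.006, "ry": -0.004, "rz": 0.006, "dx": -0.003, "dy": 0.004, "dz": -0.008, "claw": 0}]'

```text
clock: 9.65
tool_pos: [0.5006, -0.2, -0.0078]
eef_rot: [-0.7, 0.702, -0.091, 0.094]
ft_force: [2.6, 16.5, 26.3]
opening: 0.0006
```

>>> play_rows --motion '[{"rx": -0.006, "ry": -0.004, "rz": 0.006, "dx": -0.003, "dy": 0.004, "dz": -0.008, "claw": 0}]'

```text
clock: 9.75
tool_pos: [0.4995, -0.2038, -0.0079]
eef_rot: [-0.7, 0.702, -0.091, 0.094]
ft_force: [3.2, 16.2, 25.9]
opening: 0.0003
```

```bash
python3 - <<'E'
from h import *
stat([-.07,0,-.010],-1)
crop(r.snapshot("top"),225,145,345,265,5,"pics/t18.png")
E
```

```text
t 9.75 tcp [ 0.4995 -0.2038 -0.0079] jig xyz mm [-4.3  2.7 -7.9] F [ 3.2 16.2 25.9] T [ 3.2  -0.4  -0.07] op 0.00034564502315133057 j [-0.41  0.45  1.9  -0.    0.79 -1.72]
rotvec tool [ 0.0009 -0.0009  0.0052]
axes [[0.966, 0.005, 0.26], [-0.26, -0.002, 0.966], [0.005, -1.0, -0.001]]
shift world [ 0.0144  0.0642 -0.0021] tool now [-0.0028  0.0021  0.0657] tool after turn [-0.0027  0.0021  0.0657]
```

View pics/t18.png

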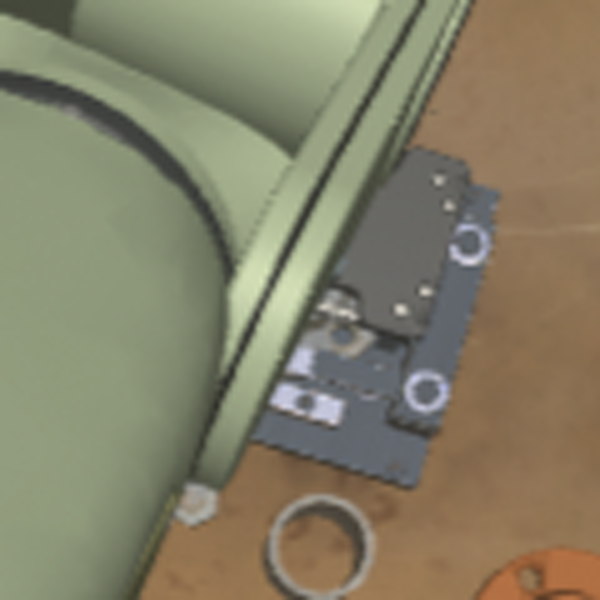

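>>> play_rows --motion '[{"rx": -0.005, "ry": -0.003, "rz": 0.007, "dx": -0.003, "dy": 0.004, "dz": -0.008, "claw": 0}]'

```text
clock: 9.9
tool_pos: [0.4983, -0.2084, -0.0079]
eef_rot: [-0.701, 0.701, -0.091, 0.094]
ft_force: [3.8, 17.3, 26.3]
opening: 0.0003
```

>>> play_rows --motion '[{"rx": -0.005, "ry": -0.003, "rz": 0.006, "dx": -0.003, "dy": 0.004, "dz": -0.008, "claw": 0}]'

```text
clock: 10.0
tool_pos: [0.4977, -0.2102, -0.0079]
eef_rot: [0.702, -0.699, 0.092, -0.096]
ft_force: [8.2, 31.8, 27.9]
opening: 0.0003
```

>>> play_rows --motion '[{"rx": -0.005, "ry": -0.003, "rz": 0.006, "dx": -0.003, "dy": 0.004, "dz": -0.008, "claw": 0}]'

```text
clock: 10.1
tool_pos: [0.4977, -0.2101, -0.0079]
eef_rot: [0.705, -0.696, 0.093, -0.098]
ft_force: [9.2, 33.8, 28.2]
opening: 0.0006
```

```bash
python3 - <<'E'
from h import *
stat([-.07,0,-.010],-1)
crop(r.snapshot("scene"),200,160,360,280,5,"pics/s19.png")
crop(r.snapshot("top"),225,145,345,265,5,"pics/t19.png")
E
```

```text
t 10.1 tcp [ 0.4977 -0.2101 -0.0079] jig xyz mm [ 2.4  2.6 -7.9] F [ 9.2 33.8 28.2] T [ 6.51 -1.59  0.16] op 0.0005793531716186126 j [-0.43  0.45  1.9   0.02  0.79 -1.74]
rotvec tool [-0.0133 -0.0099  0.006 ]
axes [[0.963, 0.009, 0.268], [-0.268, 0.011, 0.963], [0.006, -1.0, 0.013]]
shift world [ 0.0163  0.0706 -0.0021] tool now [-0.0033  0.0031  0.0723] tool after turn [-0.0026  0.0021  0.0724]
```

View pics/t19.png

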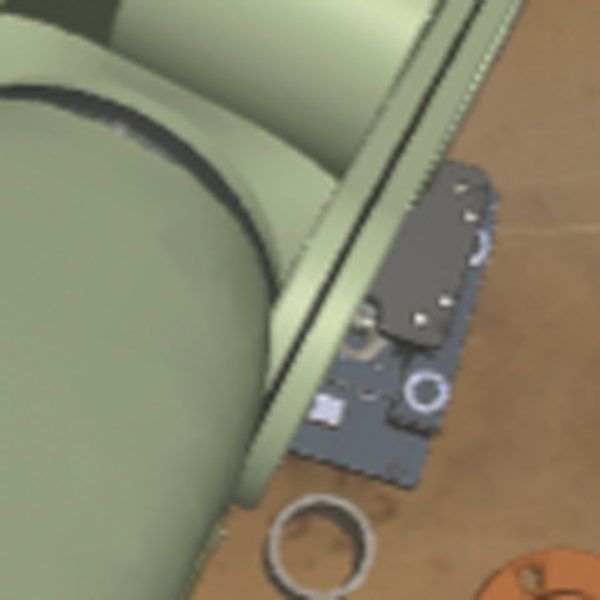

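View pics/s19.png

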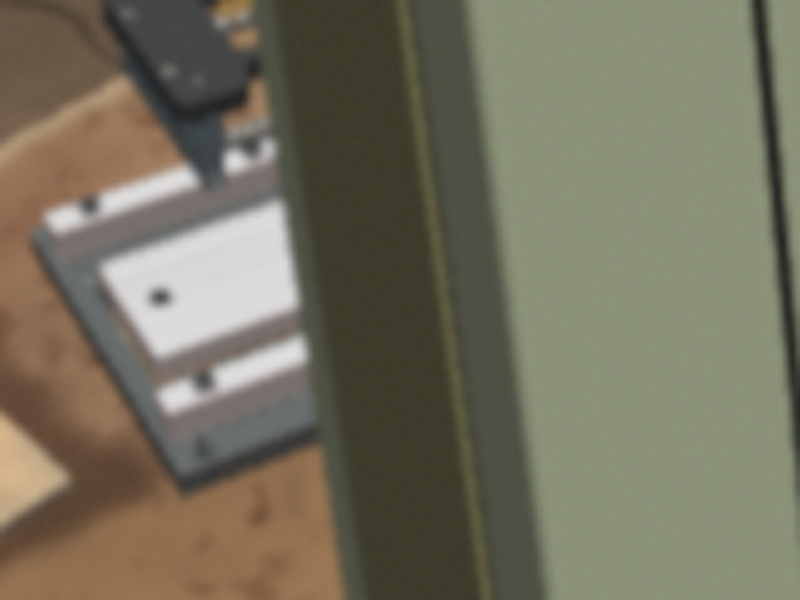

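The push force jumped to about 35 N and motion stopped at tip x=2.4, so the flange is on the pins. In the scene view the empty pad, with its edge at crop (103,265), is back at its raised position. Now I'll relax the push and lift straight up.

>>> play_rows --motion '[{"rx": 0, "ry": 0, "rz": 0, "dx": 0, "dy": 0.001, "dz": -0.001, "claw": 0}, {"rx": 0, "ry": 0, "rz": 0, "dx": 0, "dy": -0.002, "dz": 0, "claw": 0}, {"rx": 0, "ry": 0, "rz": 0, "dx": 0, "dy": -0.004, "dz": 0, "claw": 0}]'

```text
clock: 10.5
tool_pos: [0.4987, -0.2079, -0.001]
eef_rot: [0.706, -0.696, 0.092, -0.098]
ft_force: [0.0, 0.3, 0.2]
opening: 0.0007
```

```bash
python3 - <<'E'
from h import *
stat([0,0,.12],-1)
E
```

```text
t 10.5 tcp [ 0.4987 -0.2079 -0.001 ] jig xyz mm [-0.  3. -1.] F [0.  0.3 0.2] T [-0.04  0.04  0.04] op 0.0006852120028695591 j [-0.43  0.44  1.89  0.02  0.8  -1.74]
rotvec tool [-0.0155 -0.0077  0.0077]
axes [[0.964, 0.011, 0.266], [-0.266, 0.013, 0.964], [0.008, -1.0, 0.016]]
shift world [-0.0029  0.0007  0.121 ] tool now [-0.0021 -0.121   0.0018] tool after turn [-0.003 -0.121 -0.   ]
```

>>> play_rows --motion '[{"rx": -0.01, "ry": 0, "rz": 0.007, "dx": 0, "dy": -0.01, "dz": 0, "claw": 0}, {"rx": 0, "ry": 0, "rz": 0, "dx": 0, "dy": -0.02, "dz": 0, "claw": 0}, {"rx": 0, "ry": 0, "rz": 0, "dx": 0, "dy": -0.03, "dz": 0, "claw": 0}, {"rx": 0, "ry": 0, "rz": 0, "dx": 0, "dy": -0.03, "dz": 0, "claw": 0}, {"rx": 0, "ry": 0, "rz": 0, "dx": 0, "dy": -0.03, "dz": 0, "claw": 0}, {"rx": 0, "ry": 0, "rz": 0, "dx": 0, "dy": -0.03, "dz": 0.01, "claw": 0}, {"rx": 0, "ry": 0, "rz": 0, "dx": -0.02, "dy": 0, "dz": 0.04, "claw": 0}, {"rx": 0, "ry": 0, "rz": 0, "dx": -0.02, "dy": 0, "dz": 0.04, "claw": 0}, {"rx": 0, "ry": 0, "rz": 0, "dx": -0.02, "dy": 0, "dz": 0.04, "claw": 0}, {"rx": 0, "ry": 0, "rz": 0, "dx": -0.02, "dy": 0, "dz": 0.04, "claw": 0}, {"rx": 0, "ry": 0, "rz": 0, "dx": -0.02, "dy": 0, "dz": 0.04, "claw": 0}, {"rx": 0, "ry": 0, "rz": 0, "dx": -0.02, "dy": 0, "dz": 0.04, "claw": 0}]'

```text
clock: 11.7
tool_pos: [0.4497, 0.0596, 0.1531]
eef_rot: [-0.699, 0.701, -0.102, 0.101]
ft_force: [1.2, -0.1, 0.0]
opening: 0.0004
```

>>> play_rows --motion '[{"rx": 0, "ry": 0, "rz": 0, "dx": -0.02, "dy": 0, "dz": 0.035, "claw": 0}, {"rx": 0, "ry": 0, "rz": 0, "dx": -0.02, "dy": 0, "dz": 0.035, "claw": 0}, {"rx": 0, "ry": 0, "rz": 0, "dx": -0.02, "dy": 0, "dz": 0.035, "claw": 0}, {"rx": 0, "ry": 0, "rz": 0, "dx": -0.02, "dy": 0, "dz": 0.035, "claw": 0}, {"rx": 0, "ry": 0, "rz": 0, "dx": 0, "dy": 0, "dz": 0, "claw": 0}, {"rx": 0, "ry": 0, "rz": 0, "dx": 0, "dy": 0, "dz": 0, "claw": 0}]'

```text
clock: 12.3
tool_pos: [0.4107, 0.2233, 0.1515]
eef_rot: [-0.698, 0.702, -0.1, 0.101]
ft_force: [-0.2, -0.1, 0.0]
opening: 0.0005
```

```bash
python3 - <<'E'
from h import *
stat([0,0,.12],-1)
S={n:r.snapshot(n) for n in("scene","top")}
crop(S["top"],205,145,345,265,5,"pics/t20.png")
crop(S["scene"],200,160,360,280,5,"pics/s20.png")
E
```

```text
t 12.3 tcp [0.4107 0.2233 0.1515] jig xyz mm [-393.8 -193.6  151.5] F [-0.2 -0.1  0. ] T [-0.03 -0.02 -0.04] op 0.0005032767700116583 j [ 0.48  0.17  1.84 -0.01  1.13 -0.81]
rotvec tool [ 0.0062 -0.023   0.0017]
axes [[0.96, -0.0, 0.281], [-0.281, -0.006, 0.96], [0.002, -1.0, -0.006]]
shift world [ 0.0851 -0.4305 -0.0315] tool now [ 0.2026  0.0343 -0.3891] tool after turn [ 0.1936  0.0315 -0.3938]
```

View pics/t20.png

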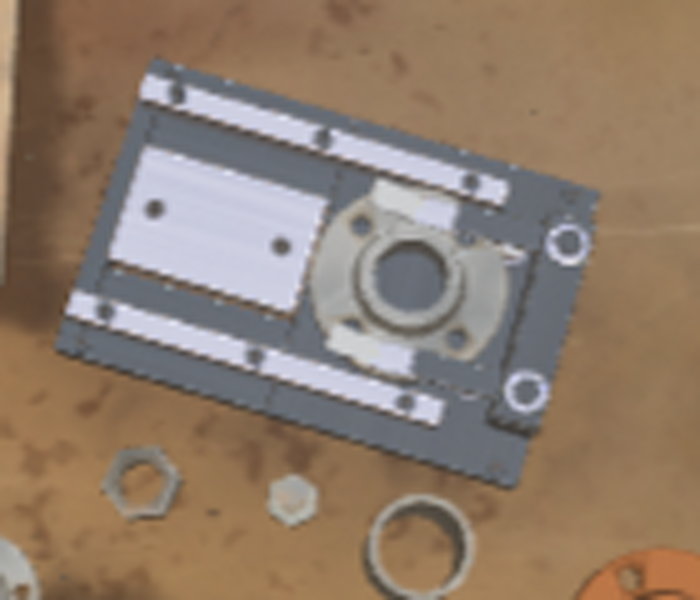

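View pics/s20.png

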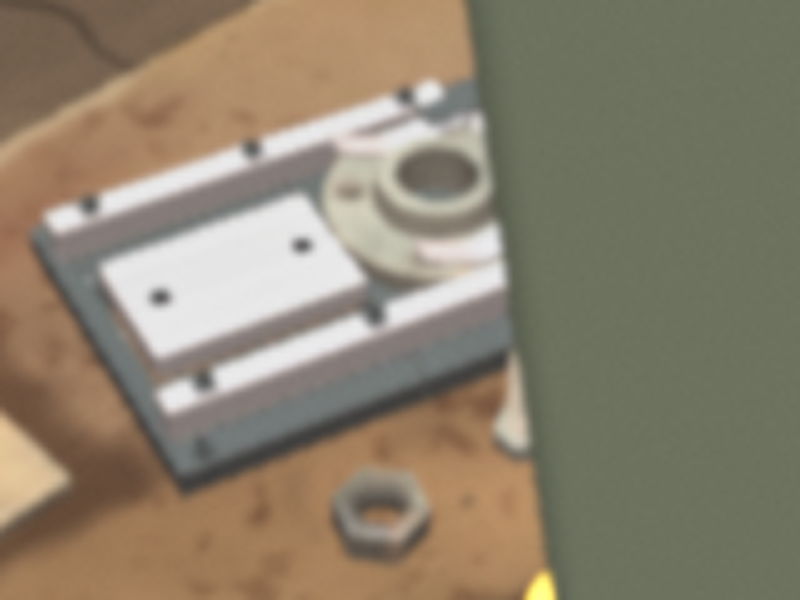

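```bash
python3 - <<'E'
from h import *
import pickle
S=pickle.load(open("s0.pkl","rb"))
s=r.snapshot("top")
im=s["image"]
for u,v,z,n in((411,280,.038,"hub"),(411,278,.026,"disc")):
    P=onz(s,205+(u+.5)/5-.5,145+(v+.5)/5-.5,z); d=P-np.r_[J0,0]; print(n,(d@jx*1e3).round(1),(d@jy*1e3).round(1))
# disc rear edge expected at flange x=37.5
for fx in(.034,.0375):
    P=np.r_[J0,0]+(fx-.045)*jx; P[2]=.026; u=proj(s,P); print("rear",fx,((u+.5-np.array([205,145]))*5-.5).round(1))
P=np.r_[J0,0]-.010*jx; P[2]=.027; print("pad end",((proj(s,P)+.5-np.array([205,145]))*5).round(1))
E
```

```text
hub 36.3 0.0
disc 36.1 3.7
rear 0.034 [309.5 256.1]
rear 0.0375 [316.9 258.3]
pad end [312.2 256.7]
```

```bash
python3 - <<'E'
from workcell import r
print(r.hand_in())
E
```

```text
the job is handed in; nothing more can be done
None
```

I loaded the flange without gripping it and handed the job in at about 12.4 s of the 42 s allowed. No verdict came back.

**What I did:** I pressed the shut fingertips on the rear rim until the pad bottomed out at about 25 N. I held that pressure and pushed the flange under both leaf springs until the horizontal push rose from about 17 N to 35 N and motion stopped. Then I lifted the fingers straight up and moved the arm clear, with about zero force on the tool.

**Last pictures:**
- **Flange:** it lies flat, with its disc under both leaf springs.
- **Pad:** it is back up at its starting height behind the flange.
- **Nut, bolt and stub:** they appear where they started.

**Checks that disagreed:**
- **Fingertip height:** by the first picture the fingertips sit roughly 35 mm above the reported TCP (tool point), and contact came at z≈5 mm where the rim should have been at 39 mm. I found contact by force instead of trusting the TCP height.
- **Flange x:** the camera puts it at about 36 mm, against 37.5 mm nominal. That is within the 2 mm calibration, and the raised pad means it is past about 35 mm.
- **Flange y:** the reading off the hub is 0.0 mm and off the disc 3.7 mm. The disc is partly hidden by the leaf springs, so I trusted the hub.

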